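# Lock the card reader's coupler onto its ball stand

## Task

Put the beige card reader back on its ball stand in the drawer: raise the red-knobbed lever on its coupler right up, push the coupler gently down over the steel ball until you feel its underside flat on the black pad, whose height you cannot know beforehand, then press the lever fully down to lock it, and let go. Feel your way: never push it down harder than 15 N or wedge the coupler on the ball, and leave the other things in the drawer where they are.

Things in the scene. Friction and masses are not known exactly. Their poses are not given: they have to be found in the camera images.
- coupler_grip (a point): The coupler, a loose zinc casting with a beige card reader. Point on the axis of its round housing (42 mm across, 38 high), 26 mm above the underside (the soles of eight small rubber feet; it stands on the drawer bottom, z = 0). Grip it here by two flat vertical cheeks 46 mm apart (local y = +-23 mm; 30 mm long in x, 2 to 32 mm above the underside). Local x points to the lever's end, z up.
- coupler: The same coupler; origin on the housing axis in the underside, in the mouth of the socket for the ball: 35 mm wide, narrowing over the first 9 mm to a 27 mm bore. A channel 22 mm wide, 24 mm high runs from the housing to x = +52 mm. Weighs 0.36 to 0.54 kg in all, centre of mass within 5 mm of the axis. It may face any way round on the ball.
- socket (a point): Point in the socket, on the housing axis, 19 mm above the underside: at the ball's centre when home. Two spring plungers in the bore grip the ball: under its own weight the coupler stops about 10 mm short of home; about 7 to 9 N in all (weight included) push it on; after about 9 mm more it lies flat on the pad, with only 3 to 6 N of friction on the way, and stays there when let go.
- reader (a point): Centre of the top of the beige card reader, fixed to the coupler in a black cradle 62 mm wide, lying from local x = -31 to -81 mm; it reaches from 1.5 to 16 mm above the coupler's underside.
- stand: The ball stand, fixed: dark steel disc 128 mm across and 7 mm high; in its middle a threaded brass post carries a round black rubber pad (57 mm radius, 3 mm, on an aluminium plate) and, upright on the pad's centre, a 10 mm neck with a 25 mm steel ball, its centre 19 mm above the pad's top. Origin: centre of the disc's underside, z up, straight below the ball.
- stand_rim (a point): Point on top of the stand's base disc, 61 mm from its centre. The post is screwed to a different height each time, which is NOT reported: the pad's top is 18 to 30 mm above the drawer bottom (ball centre 37 to 49, coupler_grip 44 to 56 mm when the coupler is home). It holds its height under load. So the pad has to be felt (it gives well under 1 mm at 15 N).
- post_axis (a point): Point on the stand's axis at the top of its base disc, 7 mm above the drawer bottom, straight below the ball. What the coupler may press on the stand, summed over all places where they touch: 50 N. The grip of the plungers takes 15 N of this and the coupler's weight 4 to 5 N, so push, on housing or knob, with no more than 15 N, and do not wedge it sideways.
- lever (a joint): Angle of the coupler's red-knobbed lever, rad: 0 = fully down (locked), 1.05 = fully raised. It drives a forked plate in the underside: at 0 the fork lies under the ball; from 0.9 up the mouth is clear for the ball; if the coupler is not home the fork meets the ball and the lever cannot go right down. It stays where left; about 1 N at the knob moves it. Starts at 0 to 0.2.
- knob (a point): Centre of the red ball knob, 16 mm across, on the end of the coupler's steel lever, 50 mm from the lever's hinge. Local x points along the lever away from the hinge, y across it. The lever is a bar 10 mm wide and 6 mm thick; the space below the knob is free. The knob can be pinched from above (it turns easily between the fingers), or pressed down with shut fingers.
- lever_hinge (a point): The lever's hinge axis (parallel to the coupler's local y), fixed on the coupler: local x = +26 mm, 34 mm above the underside.
- usb_stick: Purple USB stick, 57 x 18 x 9 mm, lying; origin at the centre of its underside. To be left alone.
- drive: Flat gunmetal zinc drive, 82 x 54 x 11 mm; origin at the centre of its underside. To be left alone.
- egg: Grey stone egg standing on a flat ground foot, 45 mm across, 58 mm high; origin at the centre of its foot. To be left alone.
- eraser: White eraser in a blue sleeve, 48 x 20 x 12 mm; origin at the centre of its underside. To be left alone.
- sharpener: Metal pencil sharpener, 26 x 16 x 13 mm; origin at the centre of its underside. To be left alone.
- tape_measure: Yellow tape measure standing upright, 60 x 28 x 56 mm; origin at the centre of its underside. To be left alone.
Things that resemble listed ones, but are neither listed nor needed, are in the scene too. Of the things that look like the stand, the larger one is meant.

How it is judged:
By the outcome, as a careful person would: the job done as asked, in the order asked, and still so for the second after the job is handed in, with the robot touching nothing.
It also fails if it takes over 72 s, if anything falls off the work surface, if the arm or the gripper's body presses on something with over 40 N, if the wrist force passes 120 N, or if a joint passes its speed limit or range.

## Robot

A 6-joint arm with a two-finger parallel gripper is mounted at the origin on the work surface. World frame = base frame: x ahead of the robot, y to its left, z up, the work surface at z = 0. Lengths are in m, angles in degrees, forces in N, time in s.
With the tool pointing down it reaches from about 0.35 to 0.875 m from the base axis. Payload 4.2 kg.
Tool frame: the origin (TCP) lies between the finger pads; the fingertips stand 8 mm ahead of it and the grasp point (between the pads) lies 11 mm behind it; x points along the fingers, y is the direction in which the jaws open and shut, and the axes are right-handed (so a half turn about x gives the same grasp; the last joint's range is limited). The gripper opens to 87 mm and grips with 3 to 60 N. Pads are 19 mm wide; open, the fingers measure 117 mm over their backs; the gripper's body (75 mm by 190 mm) begins 51 mm behind the grasp point.
Start: joints at [-52.735, 22.042, 0.453, 0, -68.411, -14.817], TCP at [0.239, -0.578, 0.231] pointing down, gripper open.
Joint ranges: [-179.83, 179.83], [-69.29, 118.12], [-61.27, 80.66], [-181.25, 117.63], [-171.15, -9.14], [-177.46, 177.46]. Speed limits (degrees/s): [159.86, 159.86, 180, 180, 180, 180].

## Interface

Orientations are given as a 3x3 rotation matrix whose columns are the frame's x, y, z axes.
In Python, from station import r gives the robot as it stands. The module is installed in compiled form; this text tells all that it offers.
- The arm moves only by the tool move_arm, never from a script. Its argument "increments" is one flat list of numbers, 7 for each row, row after row: the turn, a rotation vector about the tool's x, y, z in degrees, then the shift along the tool's x, y, z in m, then the finger opening in m, from 0 to 0.087. A call has 1 to 12 rows; each row is the pose to reach, as a shift and turn from the pose commanded when the call began, along the tool's axes at that moment; what a row does not reach only later rows make up. A row lasts 1/12 s, in which the tool goes at most 41.7 mm and 7.16 degrees, less where a joint would pass 70% of its speed; a pose out of reach is approached as far as the arm can. A call with a gripper value outside its range is refused whole. The fingers move at their own pace and stop on an object; the grip force is fixed at half the most. Time passes only in rows, so rows that repeat a pose let the fingers close. It gives the time, the measured TCP pose, the force and the opening at its end, in the units of the state.
- r.sense(): the state, without advancing time (a new reading comes with each control period).
- r.capture(name): name is "scene" or "top" or "wrist"; returns the picture (480x640x3 uint8, red, green, blue); there is no depth.
- r.calibration(name): a dict with "fx", "fy", "cx", "cy" (pixels), "rvec" (rotation vector, rad) and "tvec" (3), from world to camera coordinates, as OpenCV has them; the wrist camera has in their place "tool_from_camera" (4x4, takes a point from camera to tool coordinates, whose origin is the TCP and whose axes are the tool frame's). Camera axes: x right, y down, z forward; pixel columns grow to the right and rows downward; lengths in m; the calibration is good to about 2 mm. A picture is of the moment at which its call begins: read the wrist's pose just before it. calibration takes no time and is no camera call.
- r.finish_job(): hands the job in, once; it reports no verdict.
The state is a dict: "time_s": time; "joints": joint angles; "joint_velocities": joint speeds; "effort": joint torques, N m; "tcp_pos": TCP position; "ee_rot": TCP orientation; "wrist_force": force on the tool from outside, world axes, zero at the start; "moment": the same for the moment, N m; "gripper_width": opening from 0.0 (shut) to 1.0 (fully open).
Only numpy, scipy, OpenCV 4.12 (cv2) and the standard library are available. Lean on these libraries where they do the work, as an engineer would, in place of code of your own. Each camera call takes 0.05 s, during which the arm holds its last target.

## Working session

There is one attempt and no reset: what is moved stays moved. The work goes in short steps, Python scripts to look and compute and a tool call to move; the robot and the scene stay as the last step left them, time stands still between calls to the robot, and variables do not carry over. Pictures are saved under pics/ and viewed, and the job is handed in when it is done.

Besides the shell and the picture viewer there is one more tool, called after ">>>" by a JSON object that holds its "method" and its "body". move_arm: Moves the arm, as the interface text tells. Its arguments: {"type":"object","properties":{"increments":{"type":"array","items":{"type":"number"}}},"required":["increments"]}

```bash
mkdir -p pics
cat > h.py <<'E'
import numpy as np, cv2
from station import r
def save(n,im,crop=None,s=1):
    if crop: im=im[crop[1]:crop[3],crop[0]:crop[2]]
    im=cv2.resize(im,None,fx=s,fy=s,interpolation=cv2.INTER_CUBIC)
    cv2.imwrite(f'pics/{n}.png',im[:,:,::-1])
def cam(name,st=None):
    c=r.calibration(name)
    K=np.array([[c['fx'],0,c['cx']],[0,c['fy'],c['cy']],[0,0,1.]])
    if 'rvec' in c:
        R=cv2.Rodrigues(np.array(c['rvec'],float))[0];t=np.array(c['tvec'],float).ravel()
    else:
        st=st or r.sense();T=np.eye(4);T[:3,:3]=st['ee_rot'];T[:3,3]=st['tcp_pos']
        M=np.linalg.inv(T@np.array(c['tool_from_camera']));R=M[:3,:3];t=M[:3,3]
    return K,R,t
def px2z(name,u,v,z,st=None):
    K,R,t=cam(name,st);o=-R.T@t;d=R.T@np.linalg.inv(K)@[u,v,1.]
    return o+d*(z-o[2])/d[2]
def proj(name,p,st=None):
    K,R,t=cam(name,st);q=K@(R@np.array(p,float)+t);return q[:2]/q[2]
E
python3 - <<'E'
from h import *
np.set_printoptions(precision=4,suppress=True)
s=r.sense();print(s)
for n in('scene','top','wrist'):
    save(n+'0',r.capture(n)); K,R,t=cam(n); print(n,K[0,0],-R.T@t,R[2])
E
```

```text
{'time_s': 0.0, 'joints': array([-52.7356,  22.0876,   0.3806,  -0.0295, -68.4124, -14.8153]), 'joint_velocities': array([ 0.0113, -0.0193, -0.051 ,  0.0053, -0.0183,  0.0658]), 'effort': array([ -0.0011, -39.0669,  18.741 ,   4.2199,   0.011 ,  -0.0002]), 'tcp_pos': array([ 0.2384, -0.5771,  0.2295]), 'ee_rot': array([[-0.0009, -0.3817,  0.9243],
       [ 0.0019,  0.9243,  0.3817],
       [-1.    ,  0.0021, -0.0001]]), 'wrist_force': array([-0.7742, -0.6656, -0.0777]), 'moment': array([-0.0344,  0.0355,  0.0545]), 'gripper_width': 0.9960661025022409}
scene 592.6466019026672 [ 1.2975 -0.2407  1.055 ] [-0.5634  0.2403 -0.7905]
top 433.41368750427625 [0.459  0.0346 0.9823] [ 0.1247  0.0105 -0.9921]
wrist 424.07296015679833 [ 0.1785 -0.6026  0.3833] [ 0.2238  0.0935 -0.9701]
```

View pics/scene0.png

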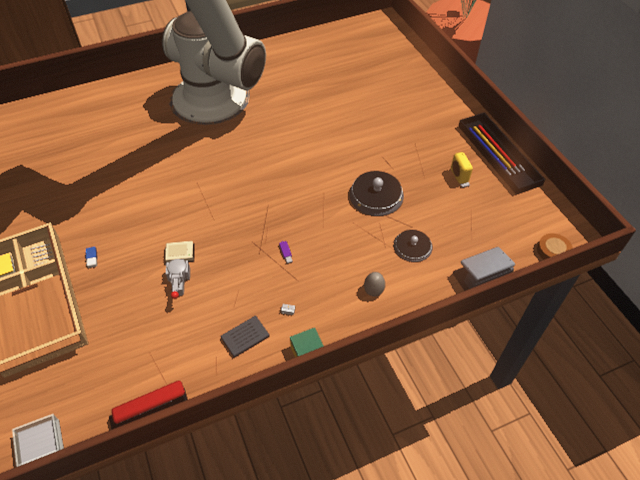

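View pics/top0.png

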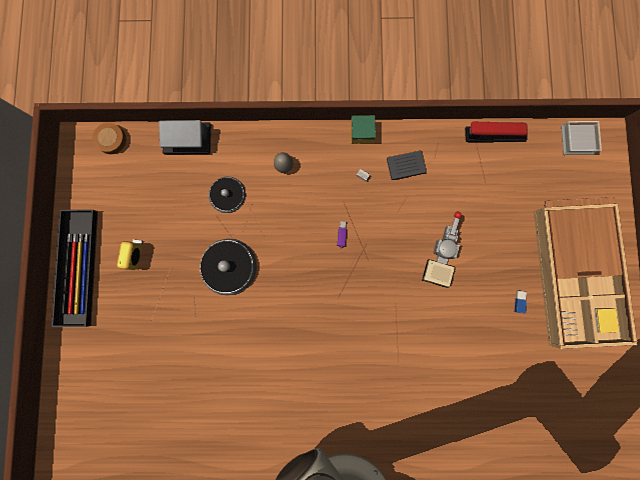

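View pics/wrist0.png

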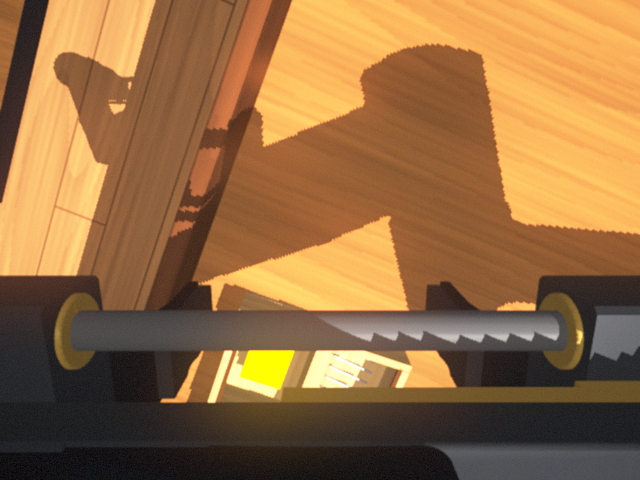

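Top view: the coupler is at about (448,245) with its red knob at (458,215) and the reader at (439,273). The stand candidates are the larger disc at (228,267), scene (377,190), and a smaller decoy at (227,194), scene (413,244). I choose the larger. Next I'll take close crops.

Run:
```python
from h import *
a=cv2.imread('pics/top0.png')[:,:,::-1];b=cv2.imread('pics/scene0.png')[:,:,::-1]
def c(im,x,y,w,h,s): return cv2.resize(im[y:y+h,x:x+w],None,fx=s,fy=s,interpolation=cv2.INTER_CUBIC)
o=np.vstack([np.hstack([c(a,410,200,80,100,4),c(a,190,170,80,100,4).copy()[:, :]])[:, :],])
o2=np.hstack([c(a,188,225,80,80,4),c(b,340,160,80,80,4)])
save('ca',np.hstack([c(a,410,200,80,100,5),c(b,145,225,80,100,5)]))
save('cb',np.hstack([c(a,188,225,80,80,5),c(b,340,155,80,80,5)]))
```

```text
(no output)
```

View pics/ca.png

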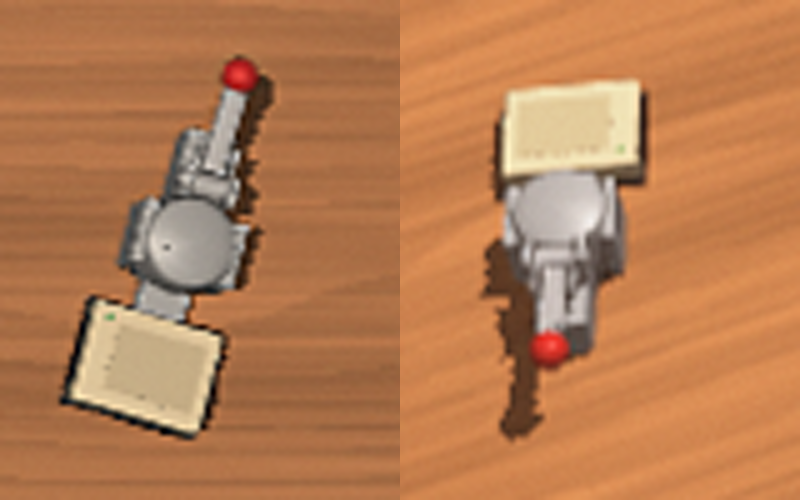

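View pics/cb.png

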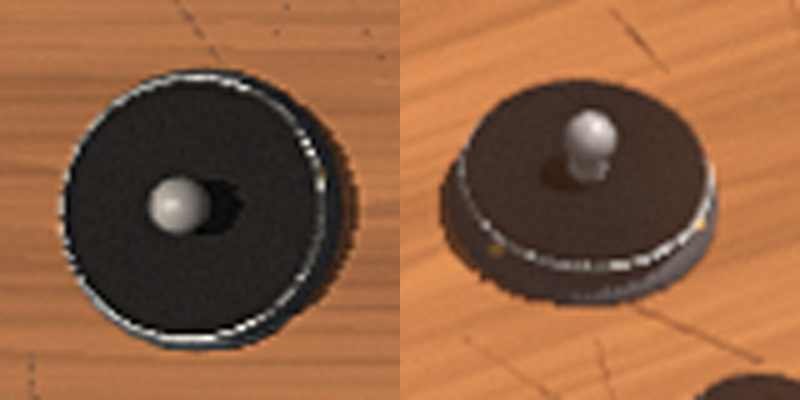

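```bash
cat >> h.py <<'E'
def tri(*obs):
    A=[];b=[]
    for n,u,v,st in obs:
        K,R,t=cam(n,st);o=-R.T@t;d=R.T@np.linalg.inv(K)@[u,v,1.];d/=np.linalg.norm(d)
        P=np.eye(3)-np.outer(d,d);A.append(P);b.append(P@o)
    A=np.vstack(A);b=np.hstack(b);x,res,_,_=np.linalg.lstsq(A,b,rcond=None);return x,np.sqrt(res)
E
python3 - <<'E'
from h import *
np.set_printoptions(precision=4,suppress=True)
print('ball',tri(('top',223.8,266.2,None),('scene',378.2,181.6,None)), px2z('top',223.8,266.2,.043))
k=tri(('top',457.8,215,None),('scene',174.8,294.8,None));print('knob',k)
h=px2z('top',448.6,248.6,.038);print('house',h)
rd=px2z('top',410+146/5,200+366/5,.016);print('reader',rd)
kn=px2z('top',457.8,215,.037);print(kn)
for a,b in((h,kn),(rd,h),(rd,kn)):
    d=b-a;print(np.hypot(d[0],d[1]),np.degrees(np.arctan2(d[1],d[0])))
print(px2z('scene',145+160/5,225+203/5,.038),px2z('scene',145+172/5,225+128/5,.016))
E
```

```text
ball (array([0.5008, 0.2557, 0.0496]), array([0.0018])) [0.5007 0.256  0.043 ]
knob (array([ 0.6095, -0.2532,  0.0448]), array([0.001]))
house [ 0.5364 -0.2327  0.038 ]
reader [ 0.4838 -0.2159  0.016 ]
[ 0.6105 -0.2562  0.037 ]
0.07772836473770181 -17.635920780591682
0.05525556902824753 -17.680935300163494
0.13298392379844615 -17.65462456531035
[ 0.5375 -0.2298  0.038 ] [ 0.4846 -0.2143  0.016 ]
```

>>> {"method": "move_arm", "body": {"increments": [4, 0, 0, 0.007, 0.0157, 0.0467, 0.06, 8, 0, 0, 0.014, 0.031, 0.08, 0.06, 14, 0, 0, 0.02, 0.045, 0.12, 0.06, 20, 0, 0, 0.03, 0.06, 0.16, 0.06, 24, 0, 0, 0.035, 0.07, 0.2, 0.06, 27, 0, 0, 0.04, 0.085, 0.24, 0.06, 30, 0, 0, 0.045, 0.1, 0.28, 0.06, 33, 0, 0, 0.05, 0.115, 0.32, 0.06, 35, 0, 0, 0.055, 0.13, 0.36, 0.06, 37, 0, 0, 0.06, 0.14, 0.4, 0.06, 39, 0, 0, 0.065, 0.15, 0.44, 0.06, 40, 0, 0, 0.07, 0.157, 0.467, 0.06]}}

```text
time_s: 1.15
tcp_pos: [0.6119, -0.2524, 0.1604]
ee_rot: [[0.0, 0.302, 0.953], [-0.0, 0.953, -0.302], [-1.0, -0.0, 0.0]]
wrist_force: [0.5, -0.8, 0.2]
gripper_width: 0.691
```

Run:
```python
from h import *
np.set_printoptions(precision=4,suppress=True)
s=r.sense();im=r.capture('wrist');save('w1',im)
np.savez('s1.npz',**s)
print(s['time_s'],s['tcp_pos'],s['ee_rot'],s['wrist_force'],s['gripper_width'])
```

```text
1.15 [ 0.6119 -0.2524  0.1604] [[ 0.0003  0.3023  0.9532]
 [-0.0001  0.9532 -0.3023]
 [-1.     -0.      0.0003]] [ 0.5118 -0.7737  0.1782] 0.691459708508612
```

View pics/w1.png

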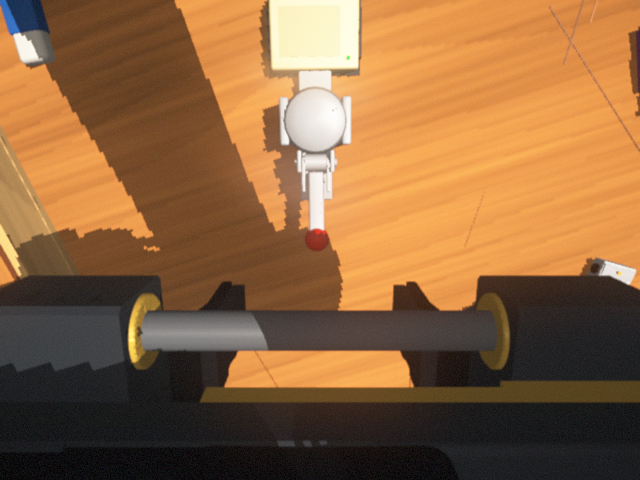

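The wrist view shows the coupler almost aligned with the tool: knob at (316.5,239), housing at (315.5,120), reader above.

Run:
```python
from h import *
np.set_printoptions(precision=4,suppress=True)
z=np.load('s1.npz');s={k:z[k] for k in z}
im=cv2.imread('pics/w1.png')[:,:,::-1];save('w1c',im,(250,60,390,260),4) if 0 else save('w1c',im,(250,60,390,260),3)
print('knob tri',tri(('wrist',316.5,239.5,s),('top',457.8,215,None),('scene',174.8,294.8,None)))
print('knob w/top',tri(('wrist',316.5,239.5,s),('scene',174.8,294.8,None)))
for zz in(.034,.038,.042): print('knob',zz,px2z('wrist',316.5,239.5,zz,s))
h=px2z('wrist',315.5,120,.038,s);print(h)
rd=px2z('wrist',(270+358)/2,71,.016,s);print('reader edge',rd)
```

```text
knob tri (array([ 0.6093, -0.2531,  0.0446]), array([0.0011]))
knob w/top (array([ 0.6093, -0.2527,  0.044 ]), array([0.0003]))
knob 0.034 [ 0.6115 -0.2537  0.034 ]
knob 0.038 [ 0.6106 -0.2534  0.038 ]
knob 0.042 [ 0.6097 -0.2531  0.042 ]
[ 0.5374 -0.2308  0.038 ]
reader edge [ 0.5068 -0.2222  0.016 ]
```

View pics/w1c.png

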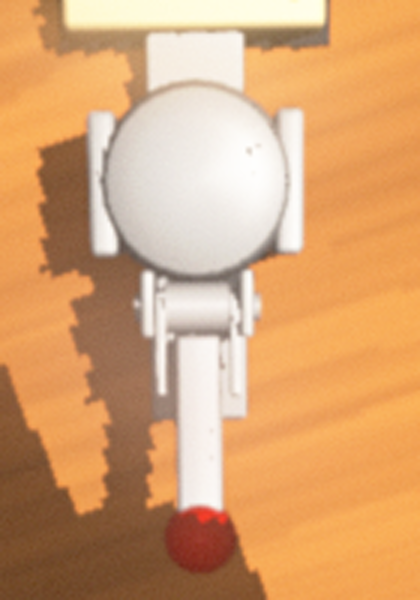

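>>> {"method": "move_arm", "body": {"increments": [0, 0, 0, 0.03, -0.0013, -0.0021, 0.045, 0, 0, 0, 0.06, -0.0013, -0.0021, 0.045, 0, 0, 0, 0.085, -0.0013, -0.0021, 0.045, 0, 0, 0, 0.105, -0.0013, -0.0021, 0.045, 0, 0, 0, 0.116, -0.0013, -0.0021, 0.045, 0, 0, 0, 0.119, -0.0013, -0.0021, 0.045, 0, 0, 0, 0.119, -0.0013, -0.0021, 0.035, 0, 0, 0, 0.119, -0.0013, -0.0021, 0.025, 0, 0, 0, 0.119, -0.0013, -0.0021, 0.018, 0, 0, 0, 0.119, -0.0013, -0.0021, 0.014, 0, 0, 0, 0.119, -0.0013, -0.0021, 0.01, 0, 0, 0, 0.119, -0.0013, -0.0021, 0.01]}}

```text
time_s: 2.2
tcp_pos: [0.6088, -0.2548, 0.0426]
ee_rot: [[0.003, 0.302, 0.953], [-0.0, 0.953, -0.302], [-1.0, 0.001, 0.003]]
wrist_force: [1.4, 0.9, 0.2]
gripper_width: 0.164
```

Run:
```python
from h import *
np.set_printoptions(precision=4,suppress=True)
s=r.sense();save('w2',r.capture('wrist'));a=r.capture('scene');save('s2',a,(120,190,260,330),4)
print(s['time_s'],s['tcp_pos'],s['wrist_force'],s['gripper_width']*.087)
```

```text
2.2 [ 0.6088 -0.2548  0.0426] [1.355  0.9264 0.2147] 0.014271186764127312
```

View pics/s2.png

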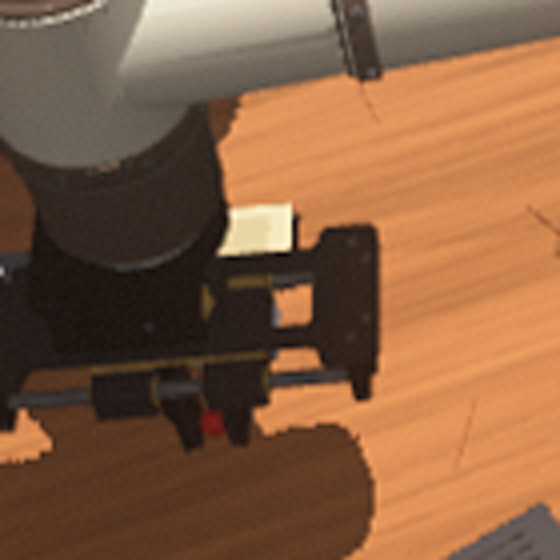

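>>> {"method": "move_arm", "body": {"increments": [0, 0, 0, -0.003, 0, -0.0006, 0.01, 0, 0, 0, -0.0063, 0, -0.0015, 0.01, 0, 0, 0, -0.0098, 0, -0.0028, 0.01, 0, 0, 0, -0.0133, 0, -0.0043, 0.01, 0, 0, 0, -0.0165, 0, -0.006, 0.01, 0, 0, 0, -0.0198, 0, -0.008, 0.01, 0, 0, 0, -0.0228, 0, -0.0102, 0.01, 0, 0, 0, -0.0256, 0, -0.0127, 0.01, 0, 0, 0, -0.0307, 0, -0.0182, 0.01, 0, 0, 0, -0.0336, 0, -0.0223, 0.01, 0, 0, 0, -0.035, 0, -0.0244, 0.01, 0, 0, 0, -0.035, 0, -0.0244, 0.01]}}

```text
time_s: 3.3
tcp_pos: [0.5839, -0.2472, 0.0771]
ee_rot: [[-0.0, 0.302, 0.953], [0.0, 0.953, -0.302], [-1.0, 0.0, -0.0]]
wrist_force: [0.5, 0.2, -2.7]
gripper_width: 0.158
```

Run:
```python
from h import *
np.set_printoptions(precision=4,suppress=True)
s=r.sense();w=r.capture('wrist');save('w3',w)
print(s['time_s'],s['tcp_pos'],s['wrist_force'],s['moment'],s['gripper_width']*.087)
```

```text
3.3 [ 0.5839 -0.2472  0.0771] [ 0.5087  0.1773 -2.7256] [-0.1267 -0.1629 -0.0106] 0.013771425230692481
```

View pics/w3.png

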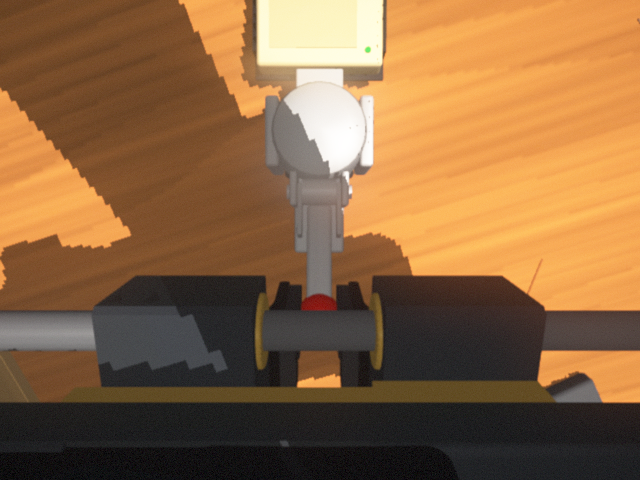

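The knob is gripped and the lever is close to fully up. I'll nudge a little further along the arc to feel the stop.

>>> {"method": "move_arm", "body": {"increments": [0, 0, 0, -0.0005, 0, -0.0009, 0.01, 0, 0, 0, -0.001, 0, -0.0017, 0.01, 0, 0, 0, -0.001, 0, -0.0017, 0.01]}}

```text
time_s: 3.6
tcp_pos: [0.583, -0.2469, 0.0775]
ee_rot: [[-0.0, 0.302, 0.953], [0.0, 0.953, -0.302], [-1.0, 0.0, -0.0]]
wrist_force: [0.6, -1.1, -2.4]
gripper_width: 0.161
```

>>> {"method": "move_arm", "body": {"increments": [0, 0, 0, -0.0005, 0, -0.0009, 0.01, 0, 0, 0, -0.001, 0, -0.0017, 0.01, 0, 0, 0, -0.001, 0, -0.0017, 0.01]}}

```text
time_s: 3.85
tcp_pos: [0.5813, -0.2464, 0.0785]
ee_rot: [[-0.0, 0.302, 0.953], [0.0, 0.953, -0.302], [-1.0, 0.0, -0.0]]
wrist_force: [0.4, -0.1, -2.5]
gripper_width: 0.161
```

>>> {"method": "move_arm", "body": {"increments": [0, 0, 0, 0, 0, 0, 0.03, 0, 0, 0, 0, 0, 0, 0.04, 0, 0, 0, 0, 0, 0, 0.04, 0, 0, 0, -0.02, 0, 0.0, 0.045, 0, 0, 0, -0.05, 0, 0.0, 0.06, 0, 0, 0, -0.08, 0, 0.015, 0.08, 0, 0, 0, -0.09, 0, 0.03, 0.08, 0, 0, 0, -0.09, 0, 0.03, 0.08, 0, 0, 0, -0.09, 0, 0.03, 0.08]}}

```text
time_s: 4.6
tcp_pos: [0.6101, -0.2553, 0.1688]
ee_rot: [[0.001, 0.302, 0.953], [0.001, 0.953, -0.302], [-1.0, 0.001, 0.0]]
wrist_force: [-0.1, 1.1, -0.5]
gripper_width: 0.754
```

Run:
```python
from h import *
np.set_printoptions(precision=4,suppress=True)
s=r.sense();w=r.capture('wrist');save('w4',w);save('s4',r.capture('scene'),(120,190,260,330),4)
np.savez('s4.npz',**s)
print(s['time_s'],s['tcp_pos'],s['ee_rot'],s['wrist_force'],s['gripper_width']*.087)
```

```text
4.6 [ 0.6101 -0.2553  0.1688] [[ 0.0007  0.302   0.9533]
 [ 0.0005  0.9533 -0.302 ]
 [-1.      0.0007  0.0005]] [-0.1115  1.1405 -0.5212] 0.06562707785631304
```

View pics/w4.png

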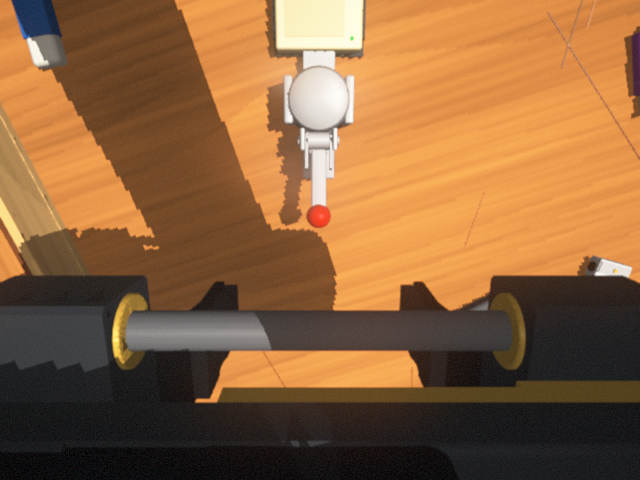

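View pics/s4.png

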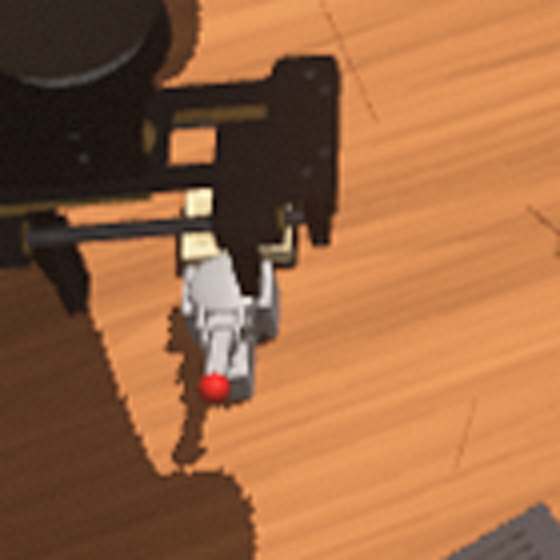

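Run:
```python
from h import *
np.set_printoptions(precision=4,suppress=True)
z=np.load('s4.npz');s={k:z[k] for k in z}
k=tri(('wrist',319,215.5,s),('scene',173.5,287,None));print('knob',k)
h=px2z('wrist',318.7,98.5,.038,s);print('house',h)
print('rd edge',px2z('wrist',319.5,50.5,.016,s))
d=k[0]-h;print(np.hypot(*d[:2])*1000, np.degrees(np.arctan2(d[1],d[0])))
for th in(.2,.5,.8,1.05):
    p=[h[0]+.9537*(.026+.05*np.cos(th)),h[1]-.3007*(.026+.05*np.cos(th)),.034+.05*np.sin(th)]
    print(th,proj('wrist',p,s),proj('scene',p))
```

```text
knob (array([ 0.5935, -0.2498,  0.0486]), array([0.0003]))
house [ 0.5234 -0.2276  0.038 ]
rd edge [ 0.4928 -0.2173  0.016 ]
73.49992246235803 -17.59095592032195
0.2 [318.8428 216.6101] [174.0792 288.8475]
0.5 [318.8527 212.4713] [172.8582 282.9065]
0.8 [318.8531 200.7846] [171.922  275.8446]
1.05 [318.845  185.3341] [171.4302 269.6043]
```

Run:
```python
from h import *
np.set_printoptions(precision=4,suppress=True)
z=np.load('s4.npz');s={k:z[k] for k in z}
s['tcp_pos']=np.array([0.5839,-0.2472,0.0771])
h=px2z('wrist',319.5,128,.038,s);print('house',h, 'tcp px',proj('wrist',s['tcp_pos'],s))
for th in(.2,.5,.8,1.05):
    p=[h[0]+.9537*(.026+.05*np.cos(th)),h[1]-.3007*(.026+.05*np.cos(th)),.034+.05*np.sin(th)]
    print(th,p,proj('wrist',p,s))
w=cv2.imread('pics/w3.png')[:,:,::-1];save('w3c',w,(220,60,420,420),2)
w=cv2.imread('pics/w2.png')[:,:,::-1];save('w2c',w,(220,60,420,420),2)
```

```text
house [ 0.517  -0.2254  0.038 ] tcp px [318.2433 313.1518]
0.2 [np.float64(0.5884836245194102), np.float64(-0.2479795528311869), np.float64(0.043933466539753066)] [319.6527 294.2704]
0.5 [np.float64(0.583596674218793), np.float64(-0.24643870565136558), np.float64(0.057971276930210154)] [319.7329 294.5341]
0.8 [np.float64(0.5749716091902701), np.float64(-0.24371923720837846), np.float64(0.06986780454497615)] [319.8048 283.7133]
1.05 [np.float64(0.5654758251737676), np.float64(-0.24072523253839595), np.float64(0.07737116127970085)] [319.8502 265.1844]
```

View pics/w3c.png

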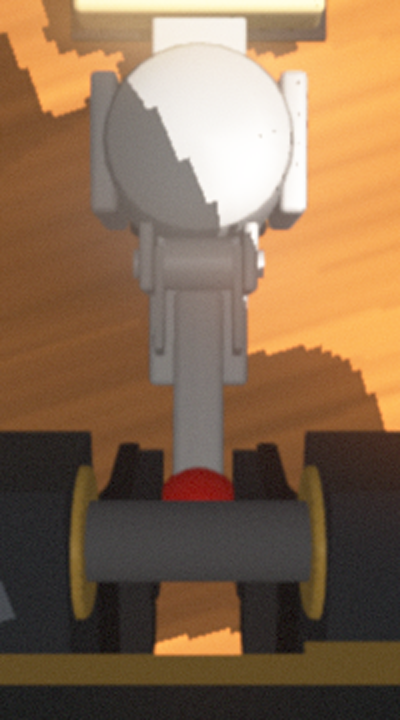

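View pics/w2c.png

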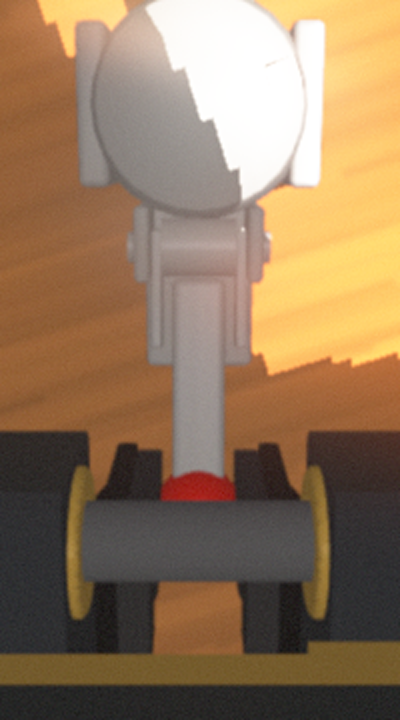

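The retry shows what happened: the lever only went to about 0.3 rad, and the coupler tipped and slid about 14 mm back (housing now at about (0.523,-0.228)). I'll re-pinch the knob deeper between the pads and raise it in small, watched steps.

>>> {"method": "move_arm", "body": {"increments": [0, 0, 0, 0.0, 0, -0.0173, 0.045, 0, 0, 0, 0.03, 0, -0.0173, 0.045, 0, 0, 0, 0.06, 0, -0.0173, 0.045, 0, 0, 0, 0.09, 0, -0.0173, 0.045, 0, 0, 0, 0.115, 0, -0.0173, 0.04, 0, 0, 0, 0.128, 0, -0.0173, 0.03, 0, 0, 0, 0.13, 0, -0.0173, 0.02, 0, 0, 0, 0.13, 0, -0.0173, 0.01, 0, 0, 0, 0.13, 0, -0.0173, 0.01, 0, 0, 0, 0.13, 0, -0.0173, 0.01, 0, 0, 0, 0.13, 0, -0.0173, 0.01]}}

```text
time_s: 5.62
tcp_pos: [0.5943, -0.2504, 0.04]
ee_rot: [[0.002, 0.301, 0.954], [-0.001, 0.954, -0.301], [-1.0, 0.0, 0.003]]
wrist_force: [-0.4, -0.3, 0.6]
gripper_width: 0.175
```

>>> {"method": "move_arm", "body": {"increments": [0, 0, 0, -0.002, 0, -0.0006, 0.01, 0, 0, 0, -0.004, 0, -0.0013, 0.01, 0, 0, 0, -0.006, 0, -0.0022, 0.01, 0, 0, 0, -0.0085, 0, -0.0032, 0.01, 0, 0, 0, -0.0085, 0, -0.0032, 0.01]}}

```text
time_s: 6.03
tcp_pos: [0.5902, -0.2491, 0.0475]
ee_rot: [[0.0, 0.302, 0.953], [0.0, 0.953, -0.302], [-1.0, 0.0, 0.0]]
wrist_force: [1.0, 0.8, -2.3]
gripper_width: 0.158
```

Run:
```python
from h import *
np.set_printoptions(precision=4,suppress=True)
s=r.sense();w=r.capture('wrist');t=r.capture('scene')
a=cv2.resize(w[60:420,220:420],None,fx=1.6,fy=1.6);b=cv2.resize(t[220:320,130:220],(int(90*5.76),576))
save('w5',np.hstack([a,b[:,:470]]))
print(s['time_s'],s['tcp_pos'],s['wrist_force'],s['moment'],s['gripper_width']*.087)
```

```text
6.0333 [ 0.5902 -0.2491  0.0475] [ 0.9689  0.7563 -2.2869] [-0.0701 -0.3425 -0.0387] 0.013733466560850808
```

View pics/w5.png

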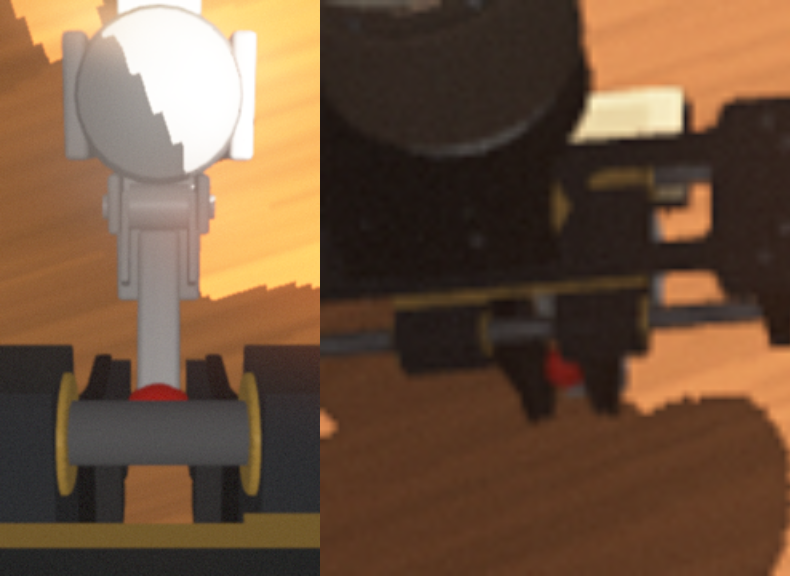

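The pinch holds the knob against turning (moment about 0.3 N·m), so the coupler tips instead. I'll go back down, then raise the lever while pitching the tool along with it.

Run:
```python
import numpy as np
t0=.3
for p in np.arange(0,48.1,4):
    f=np.radians(p);th=t0+f
    x=-.05*(np.sin(th)-np.sin(t0))+.0086*(np.cos(f)-1)+.0085
    z=.05*(np.cos(th)-np.cos(t0))+.0086*np.sin(f)+.0032
    print(-p,round(x,4),round(z,4),round(th,3))
```

```text
-0.0 0.0085 0.0032 0.3
-4.0 0.0052 0.0027 0.37
-8.0 0.0019 0.0019 0.44
-12.0 -0.0013 0.0009 0.509
-16.0 -0.0044 -0.0004 0.579
-20.0 -0.0075 -0.0018 0.649
-24.0 -0.0104 -0.0034 0.719
-28.0 -0.0132 -0.0053 0.789
-32.0 -0.0159 -0.0073 0.859
-36.0 -0.0184 -0.0096 0.928
-40.0 -0.0208 -0.0119 0.998
-44.0 -0.0229 -0.0145 1.068
-48.0 -0.025 -0.0172 1.138
```

>>> {"method": "move_arm", "body": {"increments": [0, 0, 0, 0.0045, 0, 0.0018, 0.01, 0, 0, 0, 0.0085, 0, 0.0032, 0.01, 0, 0, 0, 0.0085, 0, 0.0032, 0.01, 0, -4, 0, 0.0052, 0, 0.0027, 0.01, 0, -8, 0, 0.0019, 0, 0.0019, 0.01, 0, -12, 0, -0.0013, 0, 0.0009, 0.01, 0, -16, 0, -0.0044, 0, -0.0004, 0.01, 0, -20, 0, -0.0075, 0, -0.0018, 0.01, 0, -24, 0, -0.0104, 0, -0.0034, 0.01, 0, -24, 0, -0.0104, 0, -0.0034, 0.01]}}

```text
time_s: 6.97
tcp_pos: [0.5849, -0.253, 0.0635]
ee_rot: [[0.37, 0.298, 0.88], [-0.105, 0.955, -0.279], [-0.923, 0.01, 0.385]]
wrist_force: [-0.8, -1.1, -4.0]
gripper_width: 0.157
```

Run:
```python
from h import *
np.set_printoptions(precision=4,suppress=True)
s=r.sense();w=r.capture('wrist');t=r.capture('scene')
a=cv2.resize(w[:,120:520],None,fx=1.2,fy=1.2);b=cv2.resize(t[220:320,130:220],(int(90*5.76),576))
save('w6',np.hstack([a,b[:,:310]]))
print(s['time_s'],s['tcp_pos'],s['ee_rot'],s['wrist_force'],s['moment'],s['gripper_width']*.087)
```

```text
6.9667 [ 0.5849 -0.253   0.0635] [[ 0.3703  0.2976  0.8799]
 [-0.1054  0.9546 -0.2785]
 [-0.9229  0.0104  0.3849]] [-0.7672 -1.1247 -4.0067] [0.2045 1.2901 0.0133] 0.013645518203042627
```

View pics/w6.png

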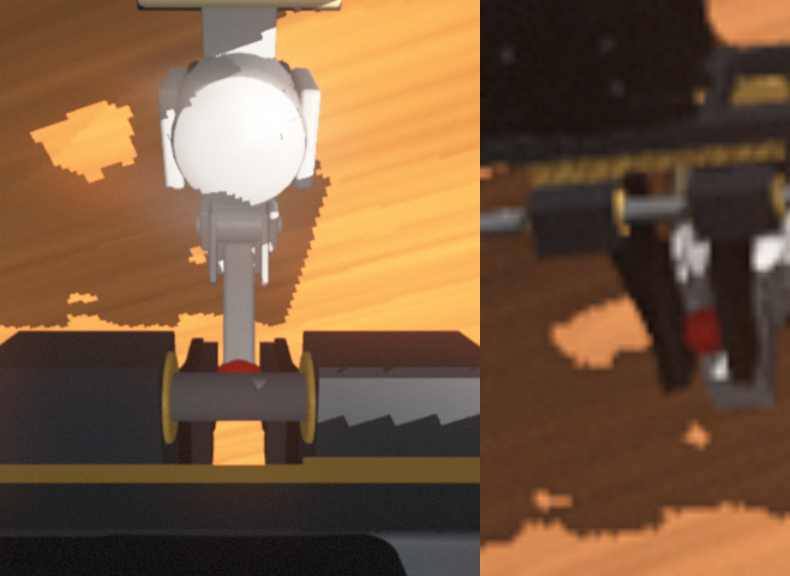

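Run:
```python
import numpy as np
t0=.3
def P(p):
    f=np.radians(p);th=t0+f
    return np.array([-.05*(np.sin(th)-np.sin(t0))+.0086*(np.cos(f)-1),.05*(np.cos(th)-np.cos(t0))+.0086*np.sin(f)])
f=np.radians(24) # tool x in base=(cos,sin) ; tool z = (-sin,cos)
for p in range(24,57,4):
    d=P(p)-P(24);print(-(p-24),round(d@[np.cos(f),np.sin(f)],4),round(d@[-np.sin(f),np.cos(f)],4))
```

```text
0 0.0 0.0
-4 -0.0033 -0.0005
-8 -0.0066 -0.0013
-12 -0.0098 -0.0023
-16 -0.0129 -0.0036
-20 -0.016 -0.005
-24 -0.0189 -0.0066
-28 -0.0217 -0.0085
-32 -0.0244 -0.0105
```

>>> {"method": "move_arm", "body": {"increments": [0, -4, 0, -0.0033, 0, -0.0005, 0.01, 0, -8, 0, -0.0066, 0, -0.0013, 0.01, 0, -12, 0, -0.0098, 0, -0.0023, 0.01, 0, -16, 0, -0.0129, 0, -0.0036, 0.01, 0, -20, 0, -0.016, 0, -0.005, 0.01, 0, -20, 0, -0.016, 0, -0.005, 0.01]}}

```text
time_s: 7.57
tcp_pos: [0.569, -0.2764, 0.0712]
ee_rot: [[0.596, 0.246, 0.764], [-0.081, 0.966, -0.247], [-0.799, 0.085, 0.595]]
wrist_force: [7.1, -1.7, 10.7]
gripper_width: 0.157
```

Run:
```python
from h import *
np.set_printoptions(precision=4,suppress=True)
s=r.sense();w=r.capture('wrist');t=r.capture('scene')
a=cv2.resize(w[:,120:520],None,fx=1.2,fy=1.2);b=cv2.resize(t[220:320,130:220],(int(90*5.76),576))
save('w7',np.hstack([a,b[:,:310]]))
print(s['time_s'],s['tcp_pos'],s['wrist_force'],s['moment'],s['gripper_width']*.087)
```

```text
7.5667 [ 0.569  -0.2764  0.0712] [ 7.0663 -1.7395 10.6865] [-0.4034 -2.2927 -0.0164] 0.013653545911206473
```

View pics/w7.png

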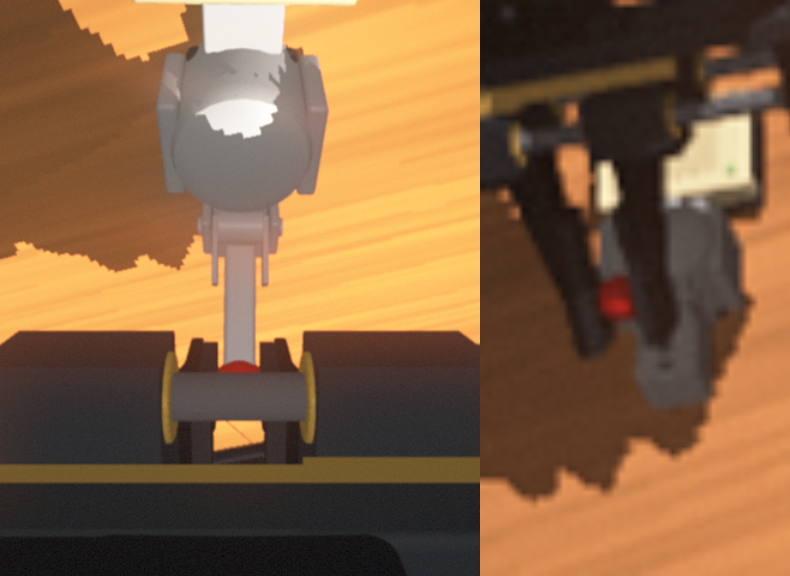

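>>> {"method": "move_arm", "body": {"increments": [0, 0, 0, 0, 0, 0, 0.03, 0, 0, 0, 0, 0, 0, 0.045, 0, 0, 0, 0, 0, 0, 0.06]}}

```text
time_s: 7.92
tcp_pos: [0.5645, -0.2753, 0.0686]
ee_rot: [[0.588, 0.246, 0.771], [-0.079, 0.965, -0.249], [-0.805, 0.086, 0.587]]
wrist_force: [-0.4, 0.1, -0.6]
gripper_width: 0.309
```

Run:
```python
from h import *
np.set_printoptions(precision=4,suppress=True)
s=r.sense();w=r.capture('wrist');t=r.capture('scene')
a=cv2.resize(w[:,120:520],None,fx=1.2,fy=1.2);b=cv2.resize(t[220:320,130:220],(int(90*5.76),576))
save('w8',np.hstack([a,b[:,:310]]))
print(s['time_s'],s['tcp_pos'],s['ee_rot'],s['wrist_force'],s['moment'],s['gripper_width']*.087,s['joints'])
```

```text
7.9167 [ 0.5645 -0.2753  0.0686] [[ 0.5879  0.2462  0.7706]
 [-0.0785  0.9654 -0.2485]
 [-0.8051  0.0856  0.5869]] [-0.4015  0.0525 -0.596 ] [0.295  1.0962 0.1304] 0.026875117763078434 [-16.7257  23.2506 -23.2631 -36.0354  -9.1935 -55.25  ]
```

View pics/w8.png

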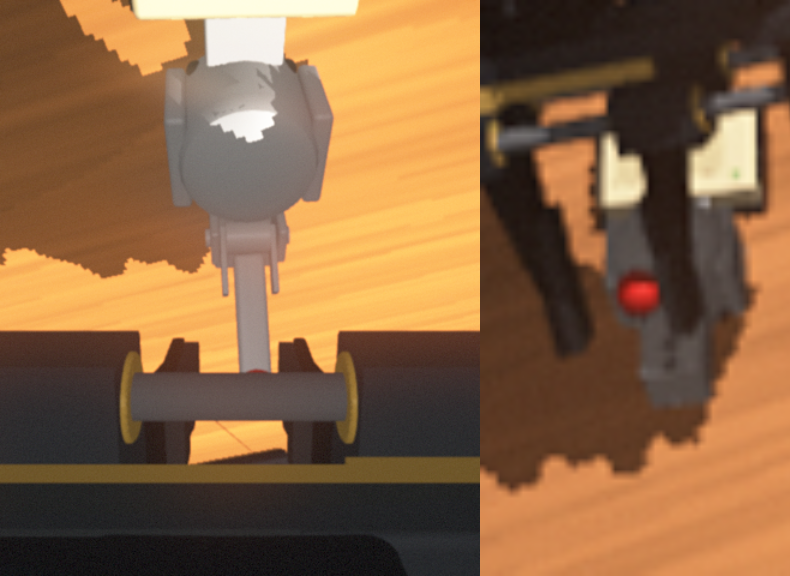

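J5 reached its limit (−9.1°) at this tilt, but the scene shows the lever clearly raised now. I'll back off and straighten the tool, then look.

>>> {"method": "move_arm", "body": {"increments": [0, 2, 0, -0.01, 0, 0, 0.06, 0, 5, 0, -0.03, 0, 0.0, 0.06, 0, 11, 0, -0.05, 0, 0.015, 0.06, 0, 17, 0, -0.065, 0, 0.03, 0.06, 0, 23, 0, -0.08, 0, 0.05, 0.06, 0, 29, 0, -0.085, 0, 0.065, 0.06, 0, 35, 0, -0.08, 0, 0.08, 0.06, 0, 40, 0, -0.075, 0, 0.09, 0.06, 0, 44, 0, -0.075, 0, 0.09, 0.08, 0, 44, 0, -0.075, 0, 0.09, 0.08, 0, 44, 0, -0.075, 0, 0.09, 0.08]}}

```text
time_s: 8.93
tcp_pos: [0.5893, -0.292, 0.1801]
ee_rot: [[-0.113, 0.248, 0.962], [0.117, 0.965, -0.235], [-0.987, 0.086, -0.138]]
wrist_force: [-0.9, 0.2, -0.6]
gripper_width: 0.834
```

```bash
cat > look.py <<'E'
import sys
from h import *
np.set_printoptions(precision=4,suppress=True)
n=sys.argv[1]
s=r.sense();w=r.capture('wrist');t=r.capture('scene');np.savez('s%s.npz'%n,**s)
save('w'+n,w);x,y=(int(v) for v in sys.argv[2:4]) if len(sys.argv)>3 else (130,200)
save('s'+n,t,(x,y,x+120,y+120),5)
print(s['time_s'],s['tcp_pos'],s['ee_rot'],s['wrist_force'],s['moment'],s['gripper_width']*.087,s['joints'])
E
python3 look.py 9
```

```text
8.9333 [ 0.5893 -0.292   0.1801] [[-0.1134  0.2478  0.9622]
 [ 0.1167  0.965  -0.2347]
 [-0.9867  0.0857 -0.1383]] [-0.8575  0.2093 -0.6085] [-0.2579 -0.2555  0.0045] 0.07254767784725488 [-14.5968  31.7807  10.464   -4.9725 -76.7591 -87.9776]
```

View pics/w9.png

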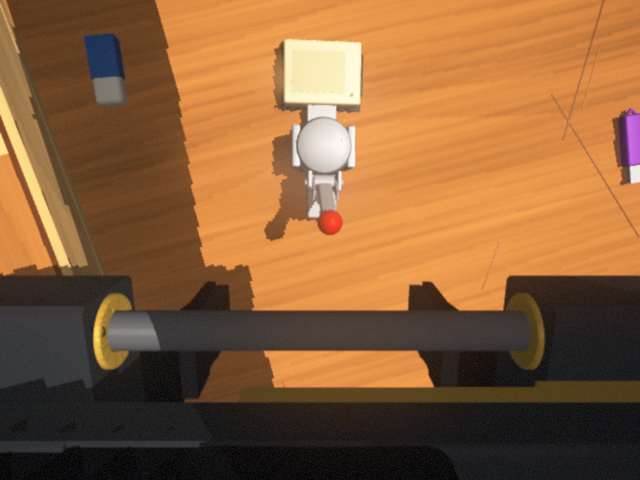

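View pics/s9.png

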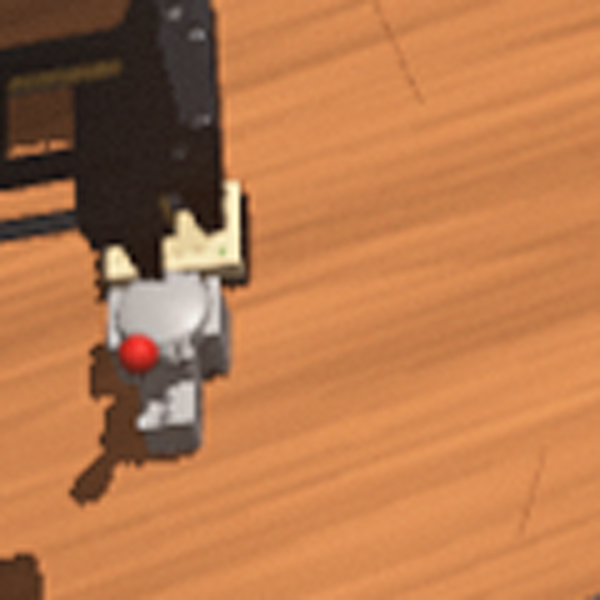

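The lever is now well up: in the scene view the knob is above the housing end at (158,270.6), and in the wrist view it is at (330,222) with the housing at (324,145).

Run:
```python
from h import *
np.set_printoptions(precision=4,suppress=True)
z=np.load('s9.npz');s={k:z[k] for k in z}
k=tri(('wrist',330,222,s),('scene',157.8,270.6,None));print('knob',k)
h=px2z('wrist',324,145.5,.038,s);print('house',h)
e=px2z('wrist',321.7,73,.016,s);print('reader ctr',e)
a=px2z('wrist',298,147,.032,s);b=px2z('wrist',352,146,.032,s);print('cheeks',a,b,(a+b)/2,b-a)
d=h-e;yaw=np.arctan2(d[1],d[0]);print(np.hypot(d[0],d[1]),np.degrees(yaw))
u=np.array([np.cos(yaw),np.sin(yaw)])
kk=k[0]-h;print('knob local',kk[:2]@u,kk[:2]@[-u[1],u[0]])
for th in(.8,.9,1.0,1.05):
    l=.026+.05*np.cos(th);p=[h[0]+u[0]*l,h[1]+u[1]*l,.034+.05*np.sin(th)]
    print(th,proj('wrist',p,s),proj('scene',p))
```

```text
knob (array([ 0.5638, -0.2687,  0.0777]), array([0.0004]))
house [ 0.5136 -0.256   0.038 ]
reader ctr [ 0.4599 -0.2418  0.016 ]
cheeks [ 0.5096 -0.2736  0.032 ] [ 0.5182 -0.2356  0.032 ] [ 0.5139 -0.2546  0.032 ] [0.0086 0.038  0.    ]
0.055525748091585586 -14.780706011797413
knob local 0.05179455396448643 0.0005118206639244923
0.8 [328.0791 235.3077] [158.1943 276.626 ]
0.9 [328.6904 229.8252] [157.8688 274.1483]
1.0 [329.2545 223.6638] [157.587  271.6513]
1.05 [329.5157 220.3477] [157.4635 270.4044]
```

```bash
cat >> h.py <<'E'
from scipy.spatial.transform import Rotation as Ro
def Rdown(yaw):
    c,s=np.cos(np.radians(yaw)),np.sin(np.radians(yaw));return np.array([[0,-s,c],[0,c,s],[-1,0,0.]])
def goto(p,yaw,st=None):
    st=st or r.sense();R=np.array(st['ee_rot'])
    print('rot',np.round(np.degrees(Ro.from_matrix(R.T@Rdown(yaw)).as_rotvec()),2),'shift',np.round(R.T@(np.array(p)-st['tcp_pos']),4))
E
python3 -c "
from h import *
goto([.585,-.274,.17],-14.3)"
```

```text
rot [ 0.24 -7.87 -4.92] shift [ 0.014   0.0154 -0.0059]
```

>>> {"method": "move_arm", "body": {"increments": [0.1, -4, -2.5, 0.007, 0.008, -0.003, 0.08, 0.24, -7.87, -4.92, 0.014, 0.0154, -0.0059, 0.08, 0.24, -7.87, -4.92, 0.014, 0.0154, -0.0059, 0.08, 0.24, -7.87, -4.92, 0.014, 0.0154, -0.0059, 0.08]}}

```text
time_s: 9.37
tcp_pos: [0.5837, -0.2731, 0.1712]
ee_rot: [[-0.0, 0.245, 0.969], [0.0, 0.969, -0.245], [-1.0, 0.0, -0.0]]
wrist_force: [0.4, 0.1, 0.4]
gripper_width: 0.918
```

```bash
python3 look.py 10
python3 - <<'E'
from h import *
w=cv2.imread('pics/w10.png')[:,:,::-1];save('w10c',w,(240,20,400,280),3)
E
```

```text
9.3667 [ 0.5837 -0.2731  0.1712] [[-0.0002  0.2454  0.9694]
 [ 0.0003  0.9694 -0.2454]
 [-1.      0.0002 -0.0003]] [0.4427 0.1426 0.3699] [-0.049  -0.105   0.0111] 0.07985625922375567 [-10.7261  26.4173  -1.3965  -0.016  -62.2018 -93.4699]
```

View pics/w10c.png

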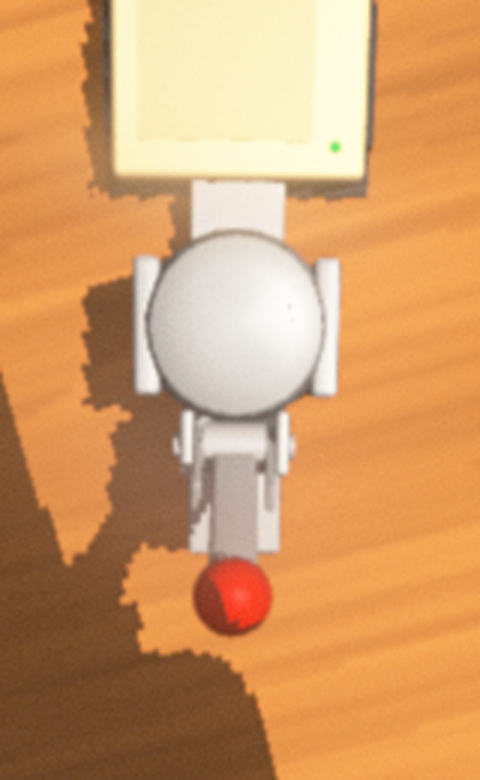

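Run:
```python
from h import *
np.set_printoptions(precision=4,suppress=True)
z=np.load('s10.npz');s={k:z[k] for k in z}
h=px2z('wrist',318.7,127.7,.038,s);print('house',h)
a=px2z('wrist',240+147/3,20+325/3,.032,s);b=px2z('wrist',240+327/3,20+326/3,.032,s);print((a+b)/2,np.linalg.norm(b-a))
e=px2z('wrist',240+239/3,20+177/3,.016,s);print(e,np.linalg.norm((h-e)[:2]))
d=h-e;print(np.degrees(np.arctan2(d[1],d[0])))
print('scene tri',tri(('wrist',240+233/3,20+597/3,s),('scene',157.8,270.6,None)))
for dx in(0,-.002): goto([h[0]+dx*.97,h[1]-dx*.25,.017],-15,s)
```

```text
house [ 0.5127 -0.255   0.038 ]
[ 0.5131 -0.2549  0.032 ] 0.039927382377827614
[ 0.4812 -0.2464  0.016 ] 0.03267813651190205
-15.356077703052906
scene tri (array([ 0.564 , -0.2685,  0.078 ]), array([0.0001]))
rot [ 0.8  -0.02 -0.01] shift [ 0.1542  0.0001 -0.0732]
rot [ 0.8  -0.02 -0.01] shift [ 0.1542  0.0001 -0.0752]
```

>>> {"method": "move_arm", "body": {"increments": [0.4, 0, 0, 0, 0, -0.035, 0.08, 0.8, 0, 0, 0, 0, -0.07, 0.08, 0.8, 0, 0, 0.03, 0, -0.0752, 0.08, 0.8, 0, 0, 0.06, 0, -0.0752, 0.08, 0.8, 0, 0, 0.09, 0, -0.0752, 0.08, 0.8, 0, 0, 0.115, 0, -0.0752, 0.08, 0.8, 0, 0, 0.135, 0, -0.0752, 0.08, 0.8, 0, 0, 0.148, 0, -0.0752, 0.08, 0.8, 0, 0, 0.153, 0, -0.0752, 0.08, 0.8, 0, 0, 0.1545, 0, -0.0752, 0.08, 0.8, 0, 0, 0.1545, 0, -0.0752, 0.08]}}

```text
time_s: 10.38
tcp_pos: [0.5143, -0.2564, 0.0164]
ee_rot: [[0.002, 0.261, 0.965], [-0.0, 0.965, -0.261], [-1.0, 0.0, 0.002]]
wrist_force: [-0.8, 0.2, -0.3]
gripper_width: 0.917
```

>>> {"method": "move_arm", "body": {"increments": [0, 0, 0, 0, 0, 0, 0.065, 0, 0, 0, 0, 0, 0, 0.055, 0, 0, 0, 0, 0, 0, 0.048, 0, 0, 0, 0, 0, 0, 0.042, 0, 0, 0, 0, 0, 0, 0.04, 0, 0, 0, 0, 0, 0, 0.04, 0, 0, 0, 0, 0, 0, 0.04, 0, 0, 0, 0, 0, 0, 0.04]}}

```text
time_s: 11.05
tcp_pos: [0.5134, -0.2558, 0.0162]
ee_rot: [[0.001, 0.26, 0.966], [0.0, 0.966, -0.26], [-1.0, 0.0, 0.001]]
wrist_force: [-0.9, -0.3, 1.7]
gripper_width: 0.524
```

```bash
python3 look.py 11
```

```text
11.05 [ 0.5134 -0.2558  0.0162] [[ 0.0011  0.2604  0.9655]
 [ 0.      0.9655 -0.2604]
 [-1.      0.0003  0.0011]] [-0.8851 -0.275   1.7133] [-0.1168  0.0546 -0.0375] 0.045573334306905675 [-10.3177  30.8046 -20.9141  -0.0183 -38.2193 -94.7589]
```

View pics/w11.png

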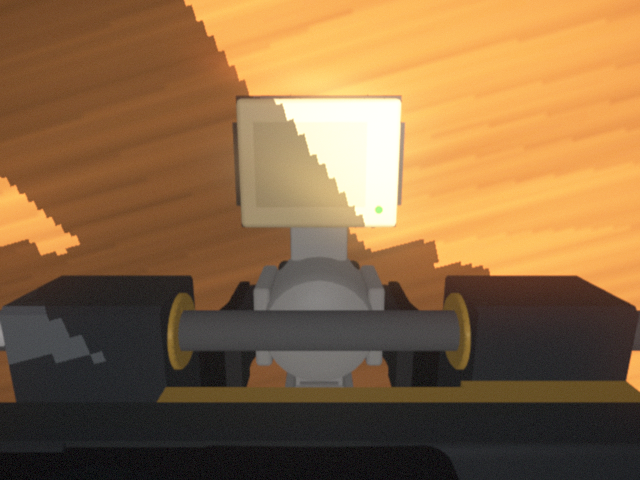

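View pics/s11.png

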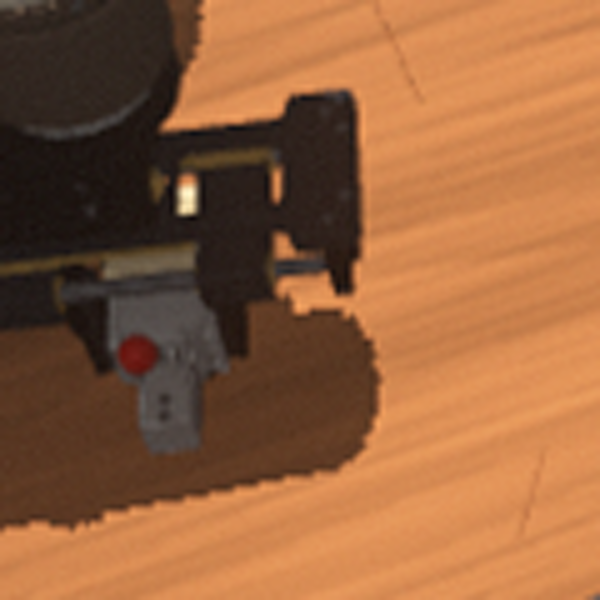

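Run:
```python
from h import *
np.set_printoptions(precision=4,suppress=True)
for n,pts in((11,[(320,97.5,.016),(320,226.5,.016)]),):
    z=np.load(f's{n}.npz');s={k:z[k] for k in z}
    for u,v,zz in pts:
        p=px2z('wrist',u,v,zz,s);print(s['ee_rot'].T@(p-s['tcp_pos']))
K,R,t=cam('wrist',s)
for zz in(-.031,-.081): print(proj('wrist',s['tcp_pos']+s['ee_rot']@[0,0,zz],s))
```

```text
[ 0.0001  0.0006 -0.0794]
[ 0.0002  0.0006 -0.0343]
[318.3273 235.2742]
[318.3148  92.6355]
```

Grip is 45.6 mm wide on the cheeks, with the axis within about 1 mm of the TCP. I'll lift and carry it to a viewpoint near the stand.

>>> {"method": "move_arm", "body": {"increments": [0, 0, 0, -0.01, 0, 0, 0.04, 0, 0, 0, -0.03, 0, 0, 0.04, 0, 0, 0, -0.055, 0, 0, 0.04, 0, 0, 0, -0.08, 0.01, -0.002, 0.04, 0, 0, 0, -0.1, 0.03, -0.008, 0.04, 0, 0, 0, -0.11, 0.055, -0.015, 0.04, 0, 0, 0, -0.11, 0.085, -0.024, 0.04, 0, 0, 0, -0.11, 0.115, -0.033, 0.04, 0, 0, 0, -0.11, 0.145, -0.042, 0.04, 0, 0, 0, -0.11, 0.175, -0.051, 0.04, 0, 0, 0, -0.11, 0.205, -0.06, 0.04, 0, 0, 0, -0.11, 0.23, -0.068, 0.04]}}

```text
time_s: 12.15
tcp_pos: [0.5063, -0.0142, 0.1259]
ee_rot: [[-0.0, 0.26, 0.966], [0.0, 0.966, -0.26], [-1.0, 0.0, -0.001]]
wrist_force: [-0.1, 0.7, -3.7]
gripper_width: 0.525
```

>>> {"method": "move_arm", "body": {"increments": [0, 0, 0, 0, 0.025, -0.007, 0.04, 0, 0, 0, 0, 0.05, -0.015, 0.04, 0, 0, 0, 0, 0.08, -0.024, 0.04, 0, 0, 0, 0, 0.11, -0.033, 0.04, 0, 0, 0, 0, 0.135, -0.04, 0.04, 0, 0, 0, 0, 0.152, -0.045, 0.04, 0, 0, 0, 0, 0.161, -0.047, 0.04, 0, 0, 0, 0, 0.161, -0.047, 0.04, 0, 0, 0, 0, 0.161, -0.047, 0.04]}}

```text
time_s: 12.9
tcp_pos: [0.5033, 0.1514, 0.1257]
ee_rot: [[-0.001, 0.26, 0.966], [-0.001, 0.966, -0.26], [-1.0, -0.001, -0.0]]
wrist_force: [-0.9, -0.4, -3.4]
gripper_width: 0.528
```

```bash
python3 look.py 12 310 130
```

```text
12.9 [0.5033 0.1514 0.1257] [[-0.0007  0.2599  0.9656]
 [-0.0005  0.9656 -0.2599]
 [-1.     -0.0007 -0.0005]] [-0.9002 -0.4008 -3.3795] [-0.1576  0.0088 -0.034 ] 0.04590374379282913 [  34.4508   18.4516  -21.7614    0.005   -49.8353 -139.5156]
```

View pics/w12.png

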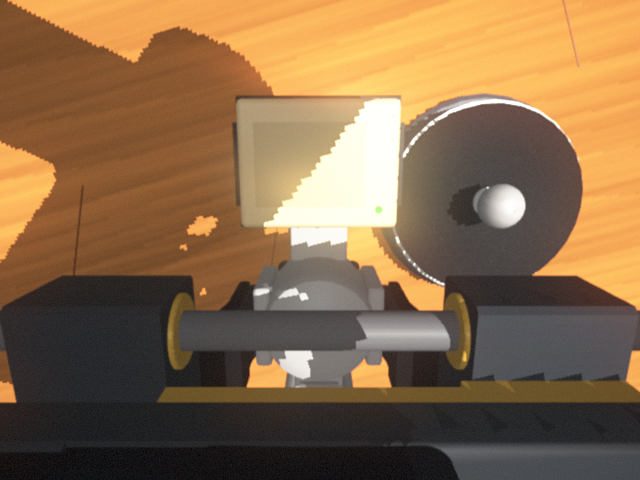

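View pics/s12.png

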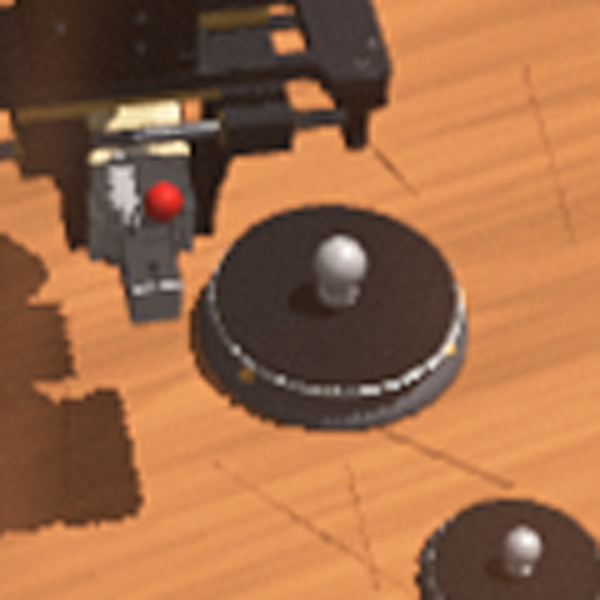

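Wrist view: ball at (499.5,205.5) on the large pad to the right of the reader. Scene view: ball at (378,182).

Run:
```python
from h import *
np.set_printoptions(precision=4,suppress=True)
z=np.load('s12.npz');s={k:z[k] for k in z}
W=('wrist',499.5,205.5,s);S=('scene',378,182.2,None);T=('top',223.8,266.2,None)
print(tri(W,S,T),tri(W,S),tri(W,T))
for zz in(.037,.043,.049):print(px2z('wrist',499.5,205.5,zz,s),px2z('top',223.8,266.2,zz),px2z('scene',378,182.2,zz))
# fit pad/ball circles
w=cv2.imread('pics/w12.png');g=cv2.cvtColor(w,cv2.COLOR_BGR2GRAY)
print(cv2.HoughCircles(g[150:260,440:560],cv2.HOUGH_GRADIENT,1.5,50,param1=100,param2=15,minRadius=20,maxRadius=30))
```

```text
(array([0.5003, 0.256 , 0.0468]), array([0.0015])) (array([0.5001, 0.2566, 0.0465]), array([0.001])) (array([0.5004, 0.2558, 0.0456]), array([0.0006]))
[0.5024 0.2594 0.037 ] [0.501  0.2574 0.037 ] [0.4924 0.262  0.037 ]
[0.5008 0.2571 0.043 ] [0.5007 0.256  0.043 ] [0.4972 0.2591 0.043 ]
[0.4993 0.2549 0.049 ] [0.5004 0.2546 0.049 ] [0.5019 0.2561 0.049 ]
[[[63.75 54.75 20.9 ]]]
```

>>> {"method": "move_arm", "body": {"increments": [0, 0, 0, 0, 0.025, -0.0074, 0.04, 0, 0, 0, 0, 0.055, -0.016, 0.04, 0, 0, 0, 0, 0.08, -0.0235, 0.04, 0, 0, 0, 0, 0.095, -0.028, 0.04, 0, 0, 0, 0, 0.1002, -0.0294, 0.04, 0, 0, 0, 0.01, 0.1002, -0.0294, 0.04, 0, 0, 0, 0.025, 0.1002, -0.0294, 0.04, 0, 0, 0, 0.035, 0.1002, -0.0294, 0.04, 0, 0, 0, 0.042, 0.1002, -0.0294, 0.04, 0, 0, 0, 0.045, 0.1002, -0.0294, 0.04, 0, 0, 0, 0.045, 0.1002, -0.0294, 0.04, 0, 0, 0, 0.045, 0.1002, -0.0294, 0.04]}}

```text
time_s: 14.0
tcp_pos: [0.502, 0.2558, 0.0812]
ee_rot: [[0.001, 0.261, 0.965], [0.0, 0.965, -0.261], [-1.0, 0.0, 0.001]]
wrist_force: [-0.1, -0.4, -4.1]
gripper_width: 0.528
```

```bash
python3 look.py 13 320 110
python3 - <<'E'
from h import *
save('t13',r.capture('top'),(170,210,290,320),5)
s=r.sense();print(s['tcp_pos'],s['wrist_force'])
E
```

```text
14.0 [0.502  0.2558 0.0812] [[ 0.0012  0.2606  0.9654]
 [ 0.0002  0.9654 -0.2606]
 [-1.      0.0005  0.0011]] [-0.1394 -0.3936 -4.0567] [-0.0376 -0.0707  0.0322] 0.045949385182806245 [  43.5017   24.8208  -19.32      0.0573  -45.8025 -148.6493]
[0.50207951 0.2563365  0.08174456] [-3.61493024e-01  2.32355625e-03 -3.63050151e+00]
```

View pics/s13.png

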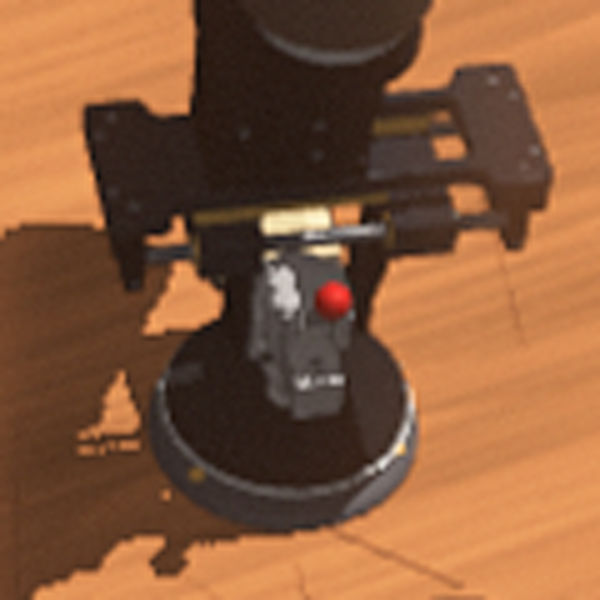

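View pics/w13.png

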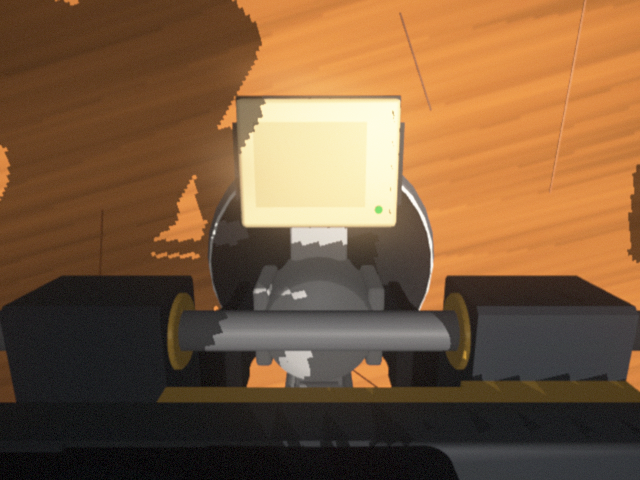

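Run:
```python
from h import *
np.set_printoptions(precision=4,suppress=True)
z=np.load('s13.npz');s={k:z[k] for k in z}
print(s['tcp_pos'])
for u,v in((210,252),(434,252),(322,252)):
    p=px2z('wrist',u,v,.027,s);print(p,s['ee_rot'].T@(p-s['tcp_pos']))
t=np.linspace(0,2*np.pi,9)
for a in t: print(proj('wrist',np.array([.5004,.256,.027])+.057*np.array([np.cos(a),np.sin(a),0]),s))
w=cv2.imread('pics/w13.png')[:,:,::-1];save('w13c',w,(190,150,450,300),3)
```

```text
[0.502  0.2558 0.0812]
[0.4778 0.2054 0.027 ] [ 0.0542 -0.055  -0.0103]
[0.5074 0.3151 0.027 ] [ 0.0542  0.0586 -0.0103]
[0.4926 0.2603 0.027 ] [ 0.0542  0.0018 -0.0103]
[345.2756 365.221 ]
[411.4892 319.7797]
[427.2449 240.0286]
[376.6436 170.4121]
[286.928  158.5565]
[218.1475 213.3887]
[212.1618 295.6112]
[265.3556 355.8508]
[345.2756 365.221 ]
```

View pics/w13c.png

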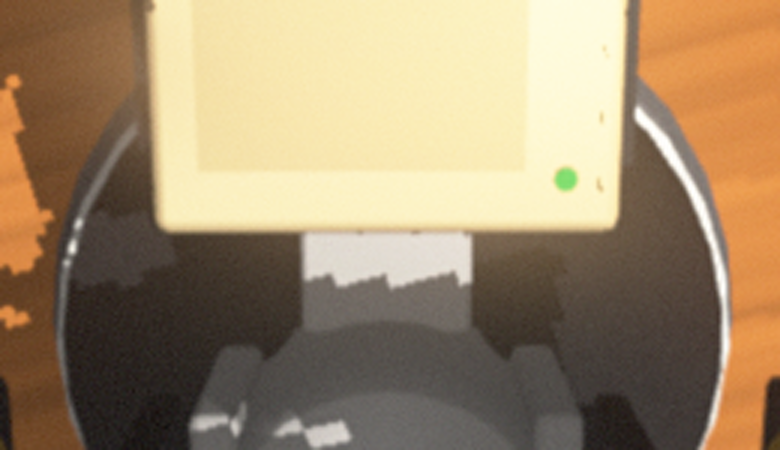

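Run:
```python
from h import *
from scipy.optimize import least_squares
np.set_printoptions(precision=4,suppress=True)
z=np.load('s13.npz');s={k:z[k] for k in z}
pts=[(67,350),(72,270),(133,128),(98,175),(722,350),(716,270),(690,200),(640,122)]
for zp in(.024,.027,.03):
    P=np.array([px2z('wrist',190+u/3,150+v/3,zp,s)[:2] for u,v in pts])
    f=least_squares(lambda q:np.hypot(*(P-q[:2]).T)-.057,[.5,.256]);g=least_squares(lambda q:np.hypot(*(P-q[:2]).T)-q[2],[.5,.256,.057])
    print(zp,f.x,f.cost**.5*1e3,g.x); d=np.append(f.x,zp)-s['tcp_pos'];print(s['ee_rot'].T@d)
```

```text
0.024 [0.5007 0.2574] 1.109239362246416 [0.4998 0.2576 0.0565]
[ 0.0572  0.0011 -0.0018]
0.027 [0.5013 0.2572] 1.7510913784533502 [0.499  0.2578 0.0557]
[ 0.0542  0.0011 -0.0011]
0.03 [0.5019 0.257 ] 2.5206220835241395 [0.4981 0.258  0.0549]
[ 0.0512  0.0011 -0.0005]
```

The pad ring puts the axis about 1 mm to tool +y. I'll correct that and start down.

>>> {"method": "move_arm", "body": {"increments": [0, 0, 0, 0.002, 0.0008, -0.0005, 0.04, 0, 0, 0, 0.005, 0.0008, -0.0005, 0.04, 0, 0, 0, 0.008, 0.0008, -0.0005, 0.04, 0, 0, 0, 0.011, 0.0008, -0.0005, 0.04, 0, 0, 0, 0.014, 0.0008, -0.0005, 0.04, 0, 0, 0, 0.016, 0.0008, -0.0005, 0.04, 0, 0, 0, 0.018, 0.0008, -0.0005, 0.04, 0, 0, 0, 0.019, 0.0008, -0.0005, 0.04, 0, 0, 0, 0.019, 0.0008, -0.0005, 0.04]}}

```text
time_s: 14.9
tcp_pos: [0.5013, 0.2569, 0.0617]
ee_rot: [[0.0, 0.26, 0.966], [-0.0, 0.966, -0.26], [-1.0, -0.0, 0.0]]
wrist_force: [0.4, 0.1, -3.0]
gripper_width: 0.527
```

>>> {"method": "move_arm", "body": {"increments": [0, 0, 0, 0.001, 0, 0, 0.04, 0, 0, 0, 0.002, 0, 0, 0.04, 0, 0, 0, 0.003, 0, 0, 0.04, 0, 0, 0, 0.003, 0, 0, 0.04]}}

```text
time_s: 15.23
tcp_pos: [0.5013, 0.2569, 0.0589]
ee_rot: [[0.001, 0.26, 0.966], [0.0, 0.966, -0.26], [-1.0, 0.0, 0.001]]
wrist_force: [0.7, -0.0, -3.8]
gripper_width: 0.523
```

>>> {"method": "move_arm", "body": {"increments": [0, 0, 0, 0.001, 0, 0, 0.04, 0, 0, 0, 0.002, 0, 0, 0.04, 0, 0, 0, 0.002, 0, 0, 0.04, 0, 0, 0, 0.002, 0, 0, 0.04]}}

```text
time_s: 15.57
tcp_pos: [0.5014, 0.257, 0.057]
ee_rot: [[0.001, 0.26, 0.966], [0.0, 0.966, -0.26], [-1.0, 0.0, 0.001]]
wrist_force: [-0.2, -0.7, -3.0]
gripper_width: 0.523
```

>>> {"method": "move_arm", "body": {"increments": [0, 0, 0, 0.001, 0, 0, 0.04, 0, 0, 0, 0.002, 0, 0, 0.04, 0, 0, 0, 0.002, 0, 0, 0.04, 0, 0, 0, 0.002, 0, 0, 0.04]}}

```text
time_s: 15.9
tcp_pos: [0.5014, 0.257, 0.055]
ee_rot: [[0.001, 0.26, 0.966], [0.0, 0.966, -0.26], [-1.0, 0.0, 0.001]]
wrist_force: [0.9, -0.6, -3.7]
gripper_width: 0.524
```

>>> {"method": "move_arm", "body": {"increments": [0, 0, 0, 0.001, 0, 0, 0.04, 0, 0, 0, 0.002, 0, 0, 0.04, 0, 0, 0, 0.002, 0, 0, 0.04, 0, 0, 0, 0.002, 0, 0, 0.04]}}

```text
time_s: 16.23
tcp_pos: [0.5014, 0.2569, 0.053]
ee_rot: [[0.001, 0.26, 0.966], [0.0, 0.966, -0.26], [-1.0, 0.0, 0.001]]
wrist_force: [0.3, 0.9, -3.5]
gripper_width: 0.53
```

>>> {"method": "move_arm", "body": {"increments": [0, 0, 0, 0.0007, 0, 0, 0.04, 0, 0, 0, 0.0014, 0, 0, 0.04, 0, 0, 0, 0.0014, 0, 0, 0.04]}}

```text
time_s: 16.48
tcp_pos: [0.5015, 0.2571, 0.0516]
ee_rot: [[0.001, 0.26, 0.966], [0.0, 0.966, -0.26], [-1.0, 0.0, 0.001]]
wrist_force: [0.1, 0.7, -3.6]
gripper_width: 0.523
```

>>> {"method": "move_arm", "body": {"increments": [0, 0, 0, 0.0007, 0, 0, 0.04, 0, 0, 0, 0.0014, 0, 0, 0.04, 0, 0, 0, 0.0014, 0, 0, 0.04]}}

```text
time_s: 16.73
tcp_pos: [0.5017, 0.2571, 0.0506]
ee_rot: [[0.002, 0.26, 0.966], [0.0, 0.966, -0.26], [-1.0, 0.001, 0.001]]
wrist_force: [0.4, -1.0, -0.3]
gripper_width: 0.528
```

>>> {"method": "move_arm", "body": {"increments": [0, 0, 0, 0.0007, 0, 0, 0.04, 0, 0, 0, 0.0014, 0, 0, 0.04, 0, 0, 0, 0.0014, 0, 0, 0.04]}}

```text
time_s: 16.98
tcp_pos: [0.5021, 0.2573, 0.0495]
ee_rot: [[0.002, 0.26, 0.966], [0.001, 0.966, -0.26], [-1.0, 0.002, 0.002]]
wrist_force: [1.0, -1.1, 2.1]
gripper_width: 0.525
```

Contact at underside about 35 mm, as expected roughly 10 mm short of home. There's a slight sideways push along +z of the tool, so I'll yield to it and continue.

>>> {"method": "move_arm", "body": {"increments": [0, 0, 0, 0.0005, 0, 0.0005, 0.04, 0, 0, 0, 0.001, 0, 0.0005, 0.04, 0, 0, 0, 0.001, 0, 0.0005, 0.04]}}

```text
time_s: 17.23
tcp_pos: [0.5025, 0.2571, 0.0479]
ee_rot: [[0.002, 0.26, 0.966], [0.001, 0.966, -0.26], [-1.0, 0.001, 0.002]]
wrist_force: [1.8, -1.2, 0.6]
gripper_width: 0.524
```

>>> {"method": "move_arm", "body": {"increments": [0, 0, 0, 0.0005, 0, 0.0, 0.04, 0, 0, 0, 0.001, 0, 0.0, 0.04, 0, 0, 0, 0.001, 0, 0.0, 0.04]}}

```text
time_s: 17.48
tcp_pos: [0.5023, 0.257, 0.0467]
ee_rot: [[0.002, 0.26, 0.966], [0.001, 0.966, -0.26], [-1.0, 0.001, 0.001]]
wrist_force: [1.6, -0.3, -0.1]
gripper_width: 0.524
```

>>> {"method": "move_arm", "body": {"increments": [0, 0, 0, 0.0005, 0, 0.0005, 0.04, 0, 0, 0, 0.001, 0, 0.0006, 0.04, 0, 0, 0, 0.0015, 0, 0.0006, 0.04, 0, 0, 0, 0.0015, 0, 0.0006, 0.04]}}

```text
time_s: 17.82
tcp_pos: [0.5025, 0.2568, 0.045]
ee_rot: [[0.001, 0.26, 0.966], [0.0, 0.966, -0.26], [-1.0, 0.001, 0.001]]
wrist_force: [2.2, -0.1, -1.0]
gripper_width: 0.527
```

>>> {"method": "move_arm", "body": {"increments": [0, 0, 0, 0.0005, 0, 0.0, 0.04, 0, 0, 0, 0.001, 0, 0.0, 0.04, 0, 0, 0, 0.0015, 0, 0.0, 0.04, 0, 0, 0, 0.0015, 0, 0.0, 0.04]}}

```text
time_s: 18.15
tcp_pos: [0.5024, 0.2567, 0.0433]
ee_rot: [[0.001, 0.261, 0.965], [0.0, 0.965, -0.261], [-1.0, 0.0, 0.001]]
wrist_force: [2.0, -0.7, -2.5]
gripper_width: 0.523
```

>>> {"method": "move_arm", "body": {"increments": [0, 0, 0, 0.0005, 0, 0.0, 0.04, 0, 0, 0, 0.001, 0, 0.0, 0.04, 0, 0, 0, 0.001, 0, 0.0, 0.04]}}

```text
time_s: 18.4
tcp_pos: [0.5022, 0.2566, 0.0422]
ee_rot: [[0.0, 0.261, 0.965], [-0.0, 0.965, -0.261], [-1.0, -0.0, 0.0]]
wrist_force: [3.3, -0.2, -5.2]
gripper_width: 0.522
```

>>> {"method": "move_arm", "body": {"increments": [0, 0, 0, 0.0, 0, 0.001, 0.04, 0, 0, 0, 0.0005, 0, 0.001, 0.04, 0, 0, 0, 0.0005, 0, 0.001, 0.04]}}

```text
time_s: 18.65
tcp_pos: [0.5026, 0.2564, 0.0418]
ee_rot: [[-0.001, 0.261, 0.965], [-0.0, 0.965, -0.261], [-1.0, -0.001, -0.001]]
wrist_force: [-0.9, 2.5, -3.1]
gripper_width: 0.527
```

>>> {"method": "move_arm", "body": {"increments": [0, 0, 0, 0.0005, 0, 0, 0.04, 0, 0, 0, 0.0007, 0, 0.0, 0.04, 0, 0, 0, 0.0007, 0, 0.0, 0.04]}}

```text
time_s: 18.9
tcp_pos: [0.5027, 0.2564, 0.0417]
ee_rot: [[-0.0, 0.26, 0.966], [-0.0, 0.966, -0.26], [-1.0, -0.0, -0.0]]
wrist_force: [-4.5, 3.9, -1.1]
gripper_width: 0.526
```

>>> {"method": "move_arm", "body": {"increments": [0, 0, 0, 0.0003, 0.0005, -0.0007, 0.04, 0, 0, 0, 0.0006, 0.0005, -0.0007, 0.04, 0, 0, 0, 0.0006, 0.0005, -0.0007, 0.04]}}

```text
time_s: 19.15
tcp_pos: [0.5027, 0.2568, 0.041]
ee_rot: [[0.0, 0.26, 0.965], [-0.0, 0.965, -0.26], [-1.0, -0.0, 0.001]]
wrist_force: [-2.4, 1.3, 0.7]
gripper_width: 0.525
```

>>> {"method": "move_arm", "body": {"increments": [0, 0, 0, 0.0003, 0, 0, 0.04, 0, 0, 0, 0.0006, 0, 0.0, 0.04, 0, 0, 0, 0.0006, 0, 0.0, 0.04]}}

```text
time_s: 19.4
tcp_pos: [0.5028, 0.2569, 0.041]
ee_rot: [[0.001, 0.26, 0.966], [-0.0, 0.966, -0.26], [-1.0, -0.0, 0.001]]
wrist_force: [-4.5, 0.8, 5.2]
gripper_width: 0.528
```

>>> {"method": "move_arm", "body": {"increments": [0, 0, 0, 0.0, 0, -0.0006, 0.04, 0, 0, 0, 0.0003, 0, -0.0006, 0.04, 0, 0, 0, 0.0003, 0, -0.0006, 0.04]}}

```text
time_s: 19.65
tcp_pos: [0.5027, 0.257, 0.0409]
ee_rot: [[0.001, 0.26, 0.966], [-0.0, 0.966, -0.26], [-1.0, 0.0, 0.001]]
wrist_force: [-3.2, -1.8, 6.4]
gripper_width: 0.529
```

```bash
python3 look.py 14 320 110
```

```text
19.65 [0.5027 0.257  0.0409] [[ 0.0014  0.2601  0.9656]
 [-0.0003  0.9656 -0.2601]
 [-1.      0.0001  0.0015]] [-3.2268 -1.8397  6.4201] [-0.6205  0.9163 -0.0053] 0.04599461845289426 [  43.5554   28.0802  -21.2353    0.1057  -40.6359 -148.7093]
```

View pics/s14.png

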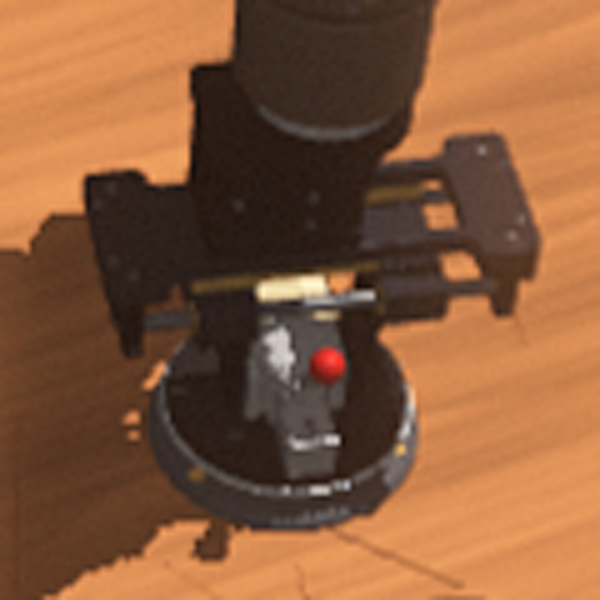

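Seated: the arm has stopped at TCP z 0.041 (underside about 25 mm) with the force rising to +6 N. That is about 10 mm below first ball contact. I'll ease off, release and rise.

>>> {"method": "move_arm", "body": {"increments": [0, 0, 0, -0.0005, 0, 0, 0.042, 0, 0, 0, -0.0008, 0, 0, 0.05, 0, 0, 0, -0.0008, 0, 0, 0.06, 0, 0, 0, -0.0008, 0, 0, 0.07, 0, 0, 0, -0.0008, 0, 0, 0.07, 0, 0, 0, -0.005, 0, 0, 0.07, 0, 0, 0, -0.02, 0, 0, 0.07, 0, 0, 0, -0.04, 0, 0, 0.07, 0, 0, 0, -0.065, 0, 0, 0.07, 0, 0, 0, -0.09, 0, 0.02, 0.07, 0, 0, 0, -0.11, 0, 0.045, 0.07, 0, 0, 0, -0.12, 0, 0.07, 0.07]}}

```text
time_s: 20.75
tcp_pos: [0.5718, 0.2399, 0.1645]
ee_rot: [[0.006, 0.258, 0.966], [0.003, 0.966, -0.258], [-1.0, 0.005, 0.005]]
wrist_force: [0.5, 0.8, -0.6]
gripper_width: 0.805
```

>>> {"method": "move_arm", "body": {"increments": [0, 0, 0, 0, 0, 0.01, 0.06, 0, 0, 0, 0, 0, 0.02, 0.05, 0, 0, 0, 0, 0, 0.02, 0.05]}}

```text
time_s: 21.0
tcp_pos: [0.5896, 0.2331, 0.1589]
ee_rot: [[-0.001, 0.262, 0.965], [-0.001, 0.965, -0.262], [-1.0, -0.001, -0.0]]
wrist_force: [-0.1, 0.4, -0.8]
gripper_width: 0.657
```

```bash
python3 look.py 15 320 110;python3 - <<'E'
from h import *
w=cv2.imread('pics/w15.png')[:,:,::-1];save('w15c',w,(220,20,420,290),2.2)
E
```

```text
21.0 [0.5896 0.2331 0.1589] [[-0.0006  0.2618  0.9651]
 [-0.0006  0.9651 -0.2618]
 [-1.     -0.0007 -0.0004]] [-0.1192  0.3817 -0.7627] [-0.0044 -0.036   0.0025] 0.05719580690978105 [  36.1713   26.0817   -3.8718    0.0068  -60.0946 -141.3518]
```

View pics/w15c.png

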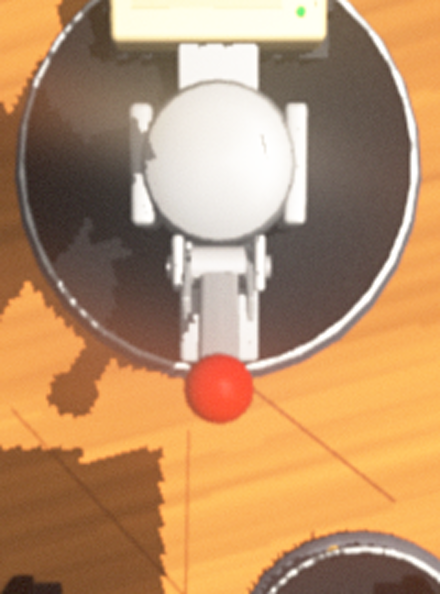

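View pics/s15.png

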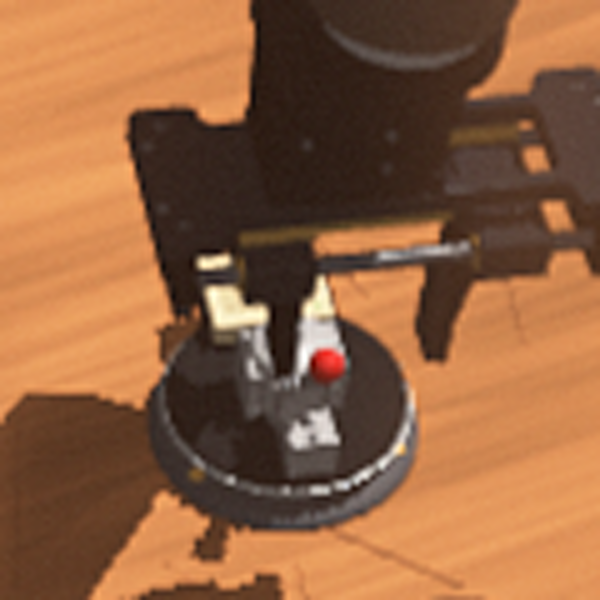

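Run:
```python
from h import *
np.set_printoptions(precision=4,suppress=True)
z=np.load('s15.npz');s={k:z[k] for k in z}
k=tri(('wrist',319.5,196.4,s),('scene',385.6,183.2,None));print('knob',k)
h=px2z('wrist',319.8,92.7,.0628,s);print(h,(k[0]-h),s['ee_rot'].T@(k[0]-s['tcp_pos']))
```

```text
knob (array([0.553 , 0.2437, 0.102 ]), array([0.0001]))
[0.502  0.2576 0.0628] [ 0.0509 -0.0139  0.0392] [ 0.0569  0.0006 -0.0381]
```

The lever is still up: knob at z 0.102, local x 0.053, which matches home at 1.05 rad. I'll shut the fingers and press the knob along its arc.

>>> {"method": "move_arm", "body": {"increments": [0, 0, 0, 0, 0.0006, -0.01, 0.04, 0, 0, 0, 0.0, 0.0006, -0.02, 0.02, 0, 0, 0, 0.01, 0.0006, -0.03, 0.0, 0, 0, 0, 0.015, 0.0006, -0.0381, 0.0, 0, 0, 0, 0.02, 0.0006, -0.0381, 0.0, 0, 0, 0, 0.025, 0.0006, -0.0381, 0.0, 0, 0, 0, 0.03, 0.0006, -0.0381, 0.0, 0, 0, 0, 0.035, 0.0006, -0.0381, 0.0, 0, 0, 0, 0.035, 0.0006, -0.0381, 0.0]}}

```text
time_s: 21.85
tcp_pos: [0.5522, 0.2439, 0.1238]
ee_rot: [[-0.001, 0.261, 0.965], [-0.001, 0.965, -0.261], [-1.0, -0.001, -0.001]]
wrist_force: [0.1, -0.4, -0.4]
gripper_width: 0.029
```

```bash
python3 look.py 16 320 110
```

```text
21.85 [0.5522 0.2439 0.1238] [[-0.001   0.2608  0.9654]
 [-0.001   0.9654 -0.2608]
 [-1.     -0.0012 -0.0007]] [ 0.0866 -0.393  -0.4253] [-0.0876 -0.0174  0.0203] 0.0025041745030124143 [  39.1845   25.3594  -10.795     0.0087  -53.9279 -144.3098]
```

View pics/s16.png

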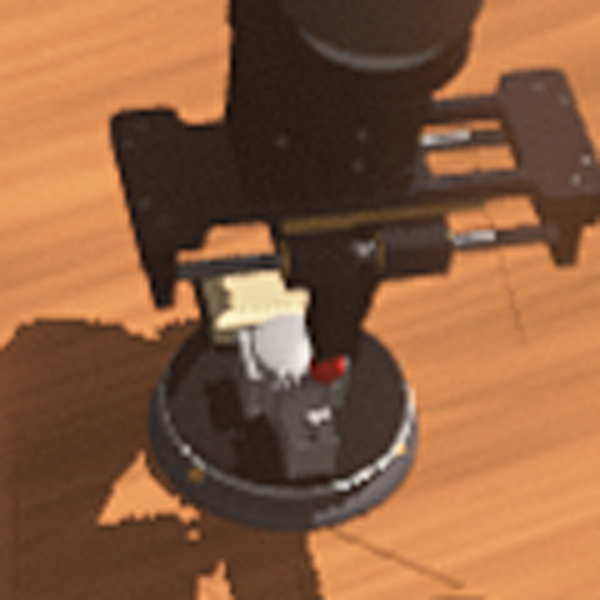

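>>> {"method": "move_arm", "body": {"increments": [0, 0, 0, 0.003, 0, 0, 0, 0, 0, 0, 0.0059, 0, 0.001, 0, 0, 0, 0, 0.008, 0, 0.0035, 0, 0, 0, 0, 0.0101, 0, 0.0062, 0, 0, 0, 0, 0.0126, 0, 0.009, 0, 0, 0, 0, 0.0151, 0, 0.0117, 0, 0, 0, 0, 0.018, 0, 0.014, 0, 0, 0, 0, 0.021, 0, 0.0164, 0, 0, 0, 0, 0.021, 0, 0.0164, 0]}}

```text
time_s: 22.7
tcp_pos: [0.5692, 0.24, 0.104]
ee_rot: [[0.002, 0.261, 0.965], [0.001, 0.965, -0.261], [-1.0, 0.001, 0.001]]
wrist_force: [1.8, -0.2, 1.4]
gripper_width: 0.005
```

>>> {"method": "move_arm", "body": {"increments": [0, 0, 0, 0.003, 0, 0.0019, 0, 0, 0, 0, 0.0065, 0, 0.0037, 0, 0, 0, 0, 0.01, 0, 0.0051, 0, 0, 0, 0, 0.0135, 0, 0.0065, 0, 0, 0, 0, 0.0135, 0, 0.0065, 0]}}

```text
time_s: 23.12
tcp_pos: [0.5736, 0.2379, 0.089]
ee_rot: [[-0.002, 0.261, 0.965], [-0.001, 0.965, -0.261], [-1.0, -0.002, -0.002]]
wrist_force: [-0.5, -0.1, 0.1]
gripper_width: 0.006
```

```bash
python3 look.py 17 320 110
```

```text
23.1167 [0.5736 0.2379 0.089 ] [[-0.0022  0.2607  0.9654]
 [-0.0012  0.9654 -0.2607]
 [-1.     -0.0017 -0.0018]] [-0.4651 -0.0681  0.0682] [-0.0254 -0.038   0.0161] 0.0005011464758423285 [  37.4262   29.0512  -10.1988   -0.0289  -50.8933 -142.5222]
```

View pics/s17.png

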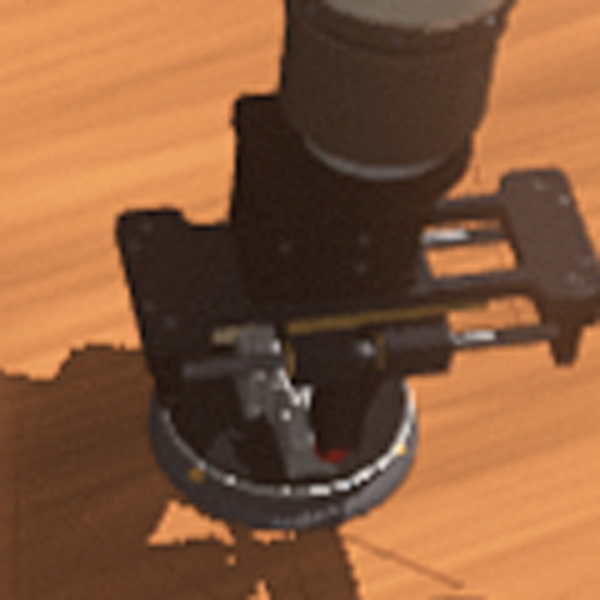

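View pics/w17.png

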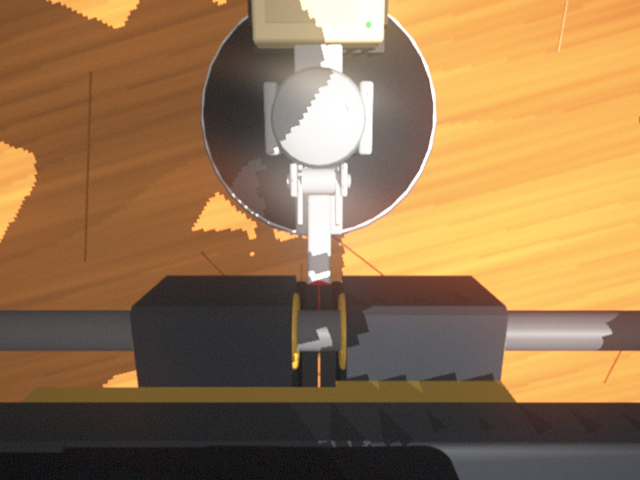

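>>> {"method": "move_arm", "body": {"increments": [0, 0, 0, 0.0035, 0, 0.001, 0, 0, 0, 0, 0.007, 0, 0.0017, 0, 0, 0, 0, 0.01, 0, 0.002, 0, 0, 0, 0, 0.012, 0, 0.0022, 0, 0, 0, 0, 0.012, 0, 0.0022, 0]}}

```text
time_s: 23.63
tcp_pos: [0.5765, 0.2376, 0.078]
ee_rot: [[-0.0, 0.261, 0.965], [-0.0, 0.965, -0.261], [-1.0, -0.0, -0.0]]
wrist_force: [-0.5, 0.3, 0.1]
gripper_width: 0.006
```

>>> {"method": "move_arm", "body": {"increments": [0, 0, 0, 0.001, 0, 0, 0, 0, 0, 0, 0.0015, 0, 0.0, 0, 0, 0, 0, 0.0015, 0, 0.0, 0]}}

```text
time_s: 23.88
tcp_pos: [0.5767, 0.2378, 0.0771]
ee_rot: [[0.001, 0.26, 0.966], [0.0, 0.966, -0.26], [-1.0, 0.0, 0.001]]
wrist_force: [0.1, 0.1, -1.0]
gripper_width: 0.004
```

>>> {"method": "move_arm", "body": {"increments": [0, 0, 0, 0.0005, 0, 0, 0, 0, 0, 0, 0.001, 0, 0.0, 0, 0, 0, 0, 0.001, 0, 0.0, 0]}}

```text
time_s: 24.13
tcp_pos: [0.5768, 0.2378, 0.0762]
ee_rot: [[0.001, 0.26, 0.966], [0.0, 0.966, -0.26], [-1.0, 0.0, 0.001]]
wrist_force: [-0.2, -0.4, -0.6]
gripper_width: 0.002
```

>>> {"method": "move_arm", "body": {"increments": [0, 0, 0, 0.0005, 0, 0, 0, 0, 0, 0, 0.001, 0, 0.0, 0, 0, 0, 0, 0.001, 0, 0.0, 0]}}

```text
time_s: 24.38
tcp_pos: [0.5768, 0.2378, 0.0751]
ee_rot: [[0.001, 0.26, 0.966], [0.0, 0.966, -0.26], [-1.0, 0.0, 0.001]]
wrist_force: [0.8, -0.2, 0.8]
gripper_width: 0.005
```

>>> {"method": "move_arm", "body": {"increments": [0, 0, 0, 0.0005, 0, 0, 0, 0, 0, 0, 0.001, 0, 0.0, 0, 0, 0, 0, 0.001, 0, 0.0, 0]}}

```text
time_s: 24.63
tcp_pos: [0.577, 0.2379, 0.0746]
ee_rot: [[0.001, 0.26, 0.966], [0.0, 0.966, -0.26], [-1.0, 0.001, 0.001]]
wrist_force: [0.9, -0.3, 2.1]
gripper_width: 0.003
```

>>> {"method": "move_arm", "body": {"increments": [0, 0, 0, 0.0005, 0, 0, 0, 0, 0, 0, 0.001, 0, 0.0, 0, 0, 0, 0, 0.001, 0, 0.0, 0]}}

```text
time_s: 24.88
tcp_pos: [0.5772, 0.238, 0.074]
ee_rot: [[0.002, 0.26, 0.966], [0.0, 0.966, -0.26], [-1.0, 0.001, 0.002]]
wrist_force: [-0.2, 0.7, 5.0]
gripper_width: 0.006
```

>>> {"method": "move_arm", "body": {"increments": [0, 0, 0, 0.0004, 0, 0, 0, 0, 0, 0, 0.0008, 0, 0.0, 0, 0, 0, 0, 0.0008, 0, 0.0, 0]}}

```text
time_s: 25.13
tcp_pos: [0.5773, 0.238, 0.0737]
ee_rot: [[0.002, 0.26, 0.966], [0.001, 0.966, -0.26], [-1.0, 0.001, 0.002]]
wrist_force: [-1.2, -0.1, 7.3]
gripper_width: 0.004
```

>>> {"method": "move_arm", "body": {"increments": [0, 0, 0, -0.005, 0, 0, 0, 0, 0, 0, -0.02, 0, 0.0, 0, 0, 0, 0, -0.045, 0, 0.01, 0, 0, 0, 0, -0.07, 0, 0.02, 0, 0, 0, 0, -0.09, 0, 0.03, 0, 0, 0, 0, -0.1, 0, 0.04, 0, 0, 0, 0, -0.1, 0, 0.04, 0, 0, 0, 0, -0.1, 0, 0.04, 0]}}

```text
time_s: 25.8
tcp_pos: [0.6149, 0.2273, 0.1718]
ee_rot: [[-0.0, 0.261, 0.965], [0.001, 0.965, -0.261], [-1.0, 0.001, -0.0]]
wrist_force: [-0.1, -0.3, -0.1]
gripper_width: 0.007
```

```bash
python3 look.py 18 320 110;python3 - <<'E'
from h import *
w=cv2.imread('pics/w18.png')[:,:,::-1];save('w18c',w,(200,0,440,290),2)
E
```

```text
25.8 [0.6149 0.2273 0.1718] [[-0.0001  0.2613  0.9652]
 [ 0.0008  0.9652 -0.2613]
 [-1.      0.0007 -0.0003]] [-0.1463 -0.2776 -0.1139] [0.0217 0.0215 0.0302] 0.0006347590176357496 [  34.3762   27.4127    0.3847   -0.044   -62.9525 -139.5057]
```

View pics/w18c.png

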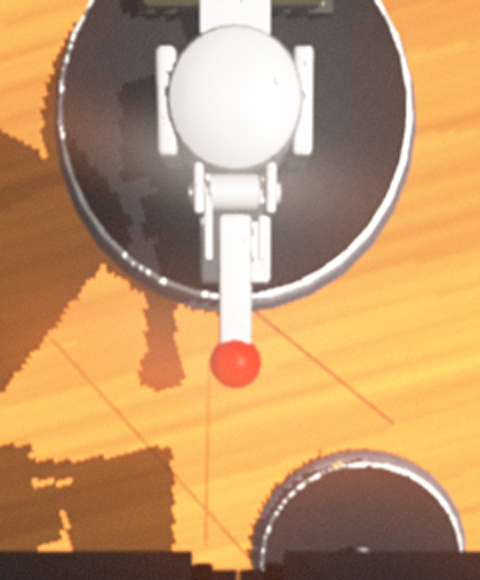

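View pics/s18.png

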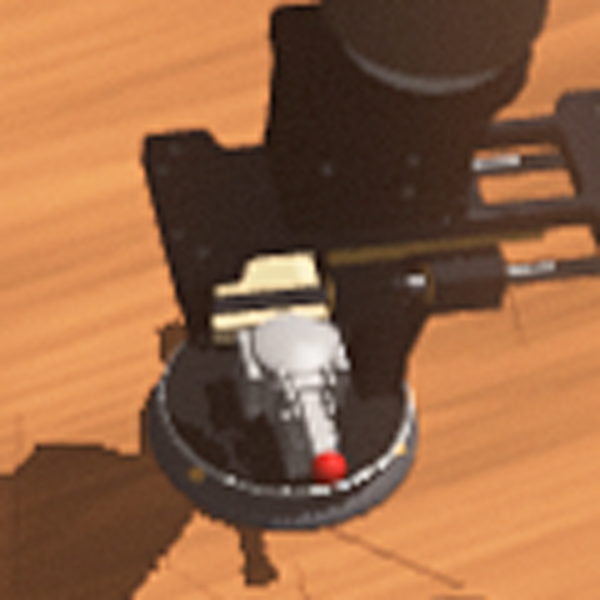

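Run:
```python
from h import *
np.set_printoptions(precision=4,suppress=True)
z=np.load('s18.npz');s={k:z[k] for k in z}
k=tri(('wrist',200+236/2,362/2,s),('scene',320+329/5,110+467/5,None));print('knob',k)
h=px2z('wrist',200+234.5/2,97/2,.0628,s);print(h);d=k[0]-h;print(np.hypot(d[0],d[1]))
```

```text
knob (array([0.5752, 0.2374, 0.0612]), array([0.0006]))
[0.5026 0.257  0.0628]
0.07519220197120384
```

>>> {"method": "move_arm", "body": {"increments": [0, 0, 0, -0.02, -0.02, 0.0, 0, 0, 0, 0, -0.04, -0.05, 0.0, 0, 0, 0, 0, -0.06, -0.08, 0, 0, 0, 0, 0, -0.07, -0.11, 0, 0, 0, 0, 0, -0.07, -0.14, 0, 0, 0, 0, 0, -0.07, -0.17, 0, 0, 0, 0, 0, -0.07, -0.19, 0, 0, 0, 0, 0, -0.07, -0.2, 0, 0, 0, 0, 0, -0.07, -0.2, 0, 0]}}

```text
time_s: 26.65
tcp_pos: [0.562, 0.0329, 0.2416]
ee_rot: [[-0.001, 0.262, 0.965], [-0.0, 0.965, -0.262], [-1.0, -0.001, -0.001]]
wrist_force: [-0.1, -0.3, 0.4]
gripper_width: 0.007
```

```bash
python3 look.py 19 320 110;python3 - <<'E'
from h import *
save('t19',r.capture('top'));save('sc19',r.capture('scene'))
E
```

```text
26.65 [0.562  0.0329 0.2416] [[-0.0011  0.2622  0.965 ]
 [-0.0002  0.965  -0.2622]
 [-1.     -0.0005 -0.001 ]] [-0.1095 -0.255   0.413 ] [ 0.0155 -0.0189 -0.0016] 0.0006401164615094172 [  19.8388   15.5876   -7.3905   -0.0098  -67.0879 -125.034 ]
```

View pics/t19.png

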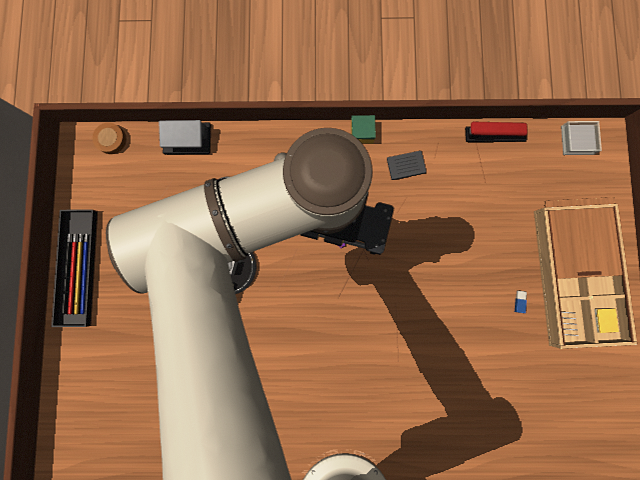

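View pics/s19.png

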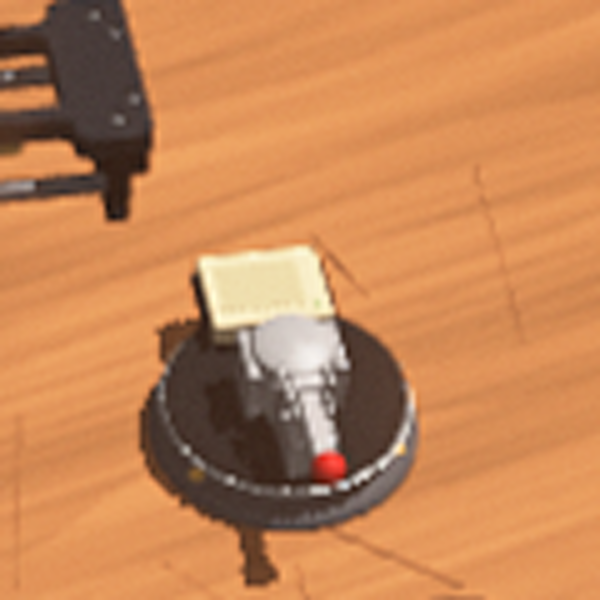

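View pics/sc19.png

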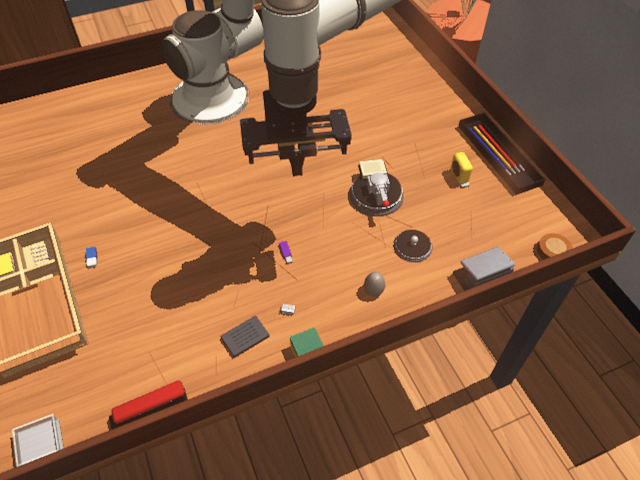

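Run:
```python
from h import *
a=cv2.imread('pics/scene0.png').astype(int);b=cv2.imread('pics/sc19.png').astype(int)
for n,(x,y) in dict(eraser=(91,257),sharp=(288,309),usb=(286,252),drive=(246,336),egg=(374,286),small=(413,245),tape=(461,170)).items():
    print(n,np.abs(a-b)[y-22:y+22,x-22:x+22].mean().round(1))
# knob refined: expected pixel for theta
u=np.array([np.cos(np.radians(-15)),np.sin(np.radians(-15))])
for th in(0,.05,.1,.15):
    l=.026+.05*np.cos(th);p=[.5025+u[0]*l,.257+u[1]*l,.0588+.05*np.sin(th)];print(th,proj('scene',p))
```

```text
eraser 15.2
sharp 14.6
usb 25.6
drive 12.0
egg 13.7
small 12.4
tape 13.1
0 [385.99817456 204.36577775]
0.05 [386.09675957 203.60705635]
0.1 [386.18312124 202.80535133]
0.15 [386.25697456 201.96264017]
```

```bash
python3 -c "
from h import *
print(r.finish_job())"
```

```text
the job is handed in; nothing more can be done
None
```

The card reader's coupler is seated on the larger ball stand with its lever pressed down. The job was handed in at about 27 s with the arm clear of everything.

**Raising the lever:** My first two tries failed. The pinch held the knob too firmly to turn, so the coupler tipped up and slid a few centimetres across the drawer bottom. It worked once I tilted the tool along with the lever. During that move, joint 5 came right up to the edge of its range (about −9.19° against −9.14°) and the tool drifted about 25 mm sideways. The camera then put the lever at about 1.03–1.05 rad.

**Seating:**
- The coupler met the ball about 10 mm above home.
- It came to rest on the pad with the underside about 25 mm up.
- The pushing force ended at about 6 N. Sideways force reached about 6 N during seating and was eased off.
- It stayed centred after I let go.

**Locking:** I pressed the knob down with shut fingers to a firm stop, at 7 N or less. The stop was at the height expected for a fully lowered lever.

**Last checks:**
- **Lever angle:** The final camera estimate of the knob was about 2 mm higher than the felt stop, which would mean roughly 0.05 rad instead of 0. That is within the 2 mm calibration accuracy, so I trusted the contact.
- **Other things in the drawer:** By eye in the scene picture they are where they were. My pixel comparison with the first picture was too noisy to confirm it. In the final top view the arm hid some of them.

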